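# Fit out the data logger and make the check pull

## Task

Unscrew the black cap from the data logger's battery port, keep hold of it as it comes free so that it never falls on the bench, and stand it upright in the steel tray. Plug the battery block into the port and each white input module on the bench into a bay of its own, all fully home. Only then make the check pull: draw the pull gauge out to the heavy line, keep it there for a second and bring it back to rest under control, never letting it fly back or pulling it to the end of its scale; leave everything else on the bench as it stands.

Things in the scene. Friction and masses are not known exactly. Their poses are not given: they have to be found in the camera images.
- logger: data logger, a flat grey housing fixed on the bench, 130 mm (its x) by 270 mm (its y) by 55 mm high; origin at the centre of its underside, z up. On its top, in a row along its y: the battery port (at y +90 mm) and three module bays (at y +4, -48 and -100 mm), all at x 0
- port (a point): centre of the rim of the battery port. The port is a round neck, 48 mm over its core and 54 mm over its thread, standing 28 mm above the logger's top face, which is 55 mm above the bench. In it is a square hole, 30.5 mm wide and 28 mm deep, its sides along the logger's x and y. z up
- cap_grip (a point): middle of the bar grip on the flat top of the black screw cap, which at the start is screwed on the port. The bar is 46 mm long (along its x), 14 mm thick (its y) and 28 mm high (its z, up); this point is half-way up it, 46 mm above the cap's lower edge; screwed on, it stands 21 mm above port
- tray_in (a point): centre of the inner floor of the shallow steel parts tray, fixed on the bench: 150 mm (its x) by 120 mm (its y) outside, 24 mm high, walls and floor 3 mm thick
- battery_mid (a point): centre of the battery block (grey, loose): head 42 x 42 mm, 26 mm high, on a black stem 28.5 x 28.5 mm, 14 mm long, with a foot tapered by 2 mm. It stands on its stem, 40 mm in all, sides along its x and y; this point is half-way up, 6 mm above the head's shoulder. Fully home the shoulder sits on the neck's rim and this point is 6 mm above port; any of the four ways round fits. 110 g
- module1_mid (a point): centre of an input module (white, loose, may be absent; all alike): head 30 mm (its x) by 36 mm (its y), 24 mm high, on a black stem 22 mm (x) by 28 mm (y), 12 mm long, with a foot tapered by 2 mm. It stands on its stem, 36 mm in all; this point is half-way up, 6 mm above the head's shoulder. Fully home the shoulder sits on the logger's top and this point is 6 mm above the bay's point; either way round fits. 50 g
- module2_mid (a point): centre of another input module, like module1 (may be absent)
- module3_mid (a point): centre of another input module, like module1 (may be absent)
- bay1 (a point): centre of the mouth of a module bay, level with the logger's top face (55 mm above the bench): a hole 24 mm (its x) by 30 mm (its y) and 18 mm deep, sides along the logger's x and y; takes any module
- bay2 (a point): centre of the mouth of a module bay, level with the logger's top face (55 mm above the bench): a hole 24 mm (its x) by 30 mm (its y) and 18 mm deep, sides along the logger's x and y; takes any module
- bay3 (a point): centre of the mouth of a module bay, level with the logger's top face (55 mm above the bench): a hole 24 mm (its x) by 30 mm (its y) and 18 mm deep, sides along the logger's x and y; takes any module
- gauge (a joint): how far the pull gauge's handle is drawn out, m: 0 at rest, 0.075 on the heavy line (15 N), 0.100 at the last line, stop at 0.105. Spring 187.5 N per m with 0.9 N at rest; it pulls the handle back when let go
- gauge_grip (a point): grip point of the gauge's handle, an upright black tab 12 mm thick (along its x) and 34 mm wide (its y), its top 80 mm above the bench; this point is 14 mm below the top. It slides along its own -x as it is drawn out. Behind it (+x) a 10 mm rod, 34 mm above the bench, runs into the gauge's body, 60 mm high, which begins 49 mm behind the tab at rest; the base plate is 10 mm high
- gauge_mark (a point): centre of the heavy black line across the white scale on the gauge's base plate, 30 mm to the +y side of the handle's path; the steel pointer at the handle's foot stands over it when the gauge is drawn to 15 N. Axes as the handle's
- weight: bystander: brass weight, 48 mm across, 48 mm high; origin under its centre
- talc: bystander: small bottle, 44 mm across, 85 mm high; origin under its centre
- button_a: bystander: tan rubber test button, 29 mm across, 12.5 mm high; origin under its centre
- button_b: bystander: another rubber test button, like button_a
- tape: bystander: roll of tape lying flat, 76 mm across, 20 mm high; origin under its centre
- driver: bystander: screwdriver lying along its x, 170 mm long, 26 mm thick; origin under its middle
- strip: bystander: tan rubber dumbbell test piece lying flat along its x, 114 x 25 x 4 mm; origin under its middle
- cap: the screw cap: round, 68 mm over its ribs, open below, 32 mm high without the bar; origin at the centre of its lower edge. Right-hand thread, 7 mm lead: unscrewed anticlockwise seen from above it turns with little effort, rises 7 mm a turn and comes free after about 1.85 turns (13 mm up); until then it cannot be pulled off. 90 g
There are look-alikes about, which are no part of the job. Leave any red look-alike of the part that bears battery_mid alone. Leave any blue or turquoise look-alike of the part that bears module1_mid alone.

How it is judged:
On the way, in this order (a step that is already met when the one before it is completed fails the run):
1. the cap has been unscrewed and is held in the grip, lifted clear of the port (z of cap_grip in the frame of port above 0.05 m and contact force between the fingers and cap above 0.5 N), for 0.1 s.
2. the cap stands upright in the tray, the battery block is fully home in the port and every module present is fully home in a bay (x of cap_grip in the frame of tray_in between -0.05 and 0.05 m and y of cap_grip in the frame of tray_in between -0.04 and 0.04 m and z of cap_grip in the frame of tray_in below 0.051 m and angle between cap_grip's own z axis and vertical below 0.12 rad and horizontal distance between battery_mid and port below 0.004 m and z of battery_mid in the frame of port below 0.0085 m and ((horizontal distance between module1_mid and bay1 below 0.004 m and z of module1_mid in the frame of bay1 below 0.0085 m) or (horizontal distance between module1_mid and bay2 below 0.004 m and z of module1_mid in the frame of bay2 below 0.0085 m) or (horizontal distance between module1_mid and bay3 below 0.004 m and z of module1_mid in the frame of bay3 below 0.0085 m)) and ((horizontal distance between module2_mid and bay1 below 0.004 m and z of module2_mid in the frame of bay1 below 0.0085 m) or (horizontal distance between module2_mid and bay2 below 0.004 m and z of module2_mid in the frame of bay2 below 0.0085 m) or (horizontal distance between module2_mid and bay3 below 0.004 m and z of module2_mid in the frame of bay3 below 0.0085 m)) and ((horizontal distance between module3_mid and bay1 below 0.004 m and z of module3_mid in the frame of bay1 below 0.0085 m) or (horizontal distance between module3_mid and bay2 below 0.004 m and z of module3_mid in the frame of bay2 below 0.0085 m) or (horizontal distance between module3_mid and bay3 below 0.004 m and z of module3_mid in the frame of bay3 below 0.0085 m))), for 0.2 s.
3. the pull gauge is held within 6 mm of the heavy line for a second (value of joint gauge between 0.069 and 0.081 m), for 0.8 s.
At the end, for the whole second after the job is handed in: The cap stands upright (within 7 degrees) on the tray's floor; the battery block is in the port and every module present in a bay, within 4 mm of the hole's centre and with the shoulder within 2.5 mm of its seat; the gauge has gone back to within 6 mm of rest (all of step 2 and value of joint gauge below 0.006 m and linear speed of cap below 0.02 m/s); the robot touches nothing.
It fails at once if the cap falls on the bench beside the tray (height (world z) of cap_grip below 0.048 m and horizontal distance between cap_grip and tray_in above 0.085 m).
It fails at once if the gauge is pulled to the end of its scale (value of joint gauge above 0.098 m).
It fails at once if the gauge flies back (faster than 0.5 m/s) (velocity of joint gauge below -0.5 m/s).
It fails at once if a bystander is moved by more than 30 mm (distance of any of weight, talc, button_a, button_b, tape, driver, strip from where it was at the start of the episode above 0.03 m).
Of module1, module2, module3 only 1 to 3 are there at a start; the rules pass over those that are not, and their reading is None.
At some moment in a run one of battery, module1, module2, module3 may be knocked a few centimetres aside while the robot is not near it.
It also fails if it takes over 210 s, if anything falls off the work surface, if the arm or the gripper's body presses on something with over 40 N, if the wrist force passes 120 N, or if a joint passes its speed limit or range.

## Robot

A 7-joint arm with a two-finger parallel gripper is mounted at the origin on the work surface. World frame = base frame: x ahead of the robot, y to its left, z up, the work surface at z = 0. Lengths are in m, angles in rad, forces in N, time in s.
With the tool pointing down it reaches from about 0.4 to 0.85 m from the base axis. Payload 4.5 kg.
Tool frame: the origin (TCP) lies between the finger pads; the fingertips stand 19 mm ahead of it and the grasp point (between the pads) is the TCP; z points along the fingers, y is the direction in which the jaws open and shut (so a half turn about z gives the same grasp; the last joint's range is limited). The gripper opens to 88 mm and grips with 3 to 60 N. Pads are 18 mm wide; open, the fingers measure 123 mm over their backs; the gripper's body (75 mm by 187 mm) begins 45 mm behind the grasp point.
Start: joints at [-1.083, 0.689, -0.195, 1.565, 0.157, 0.902, -0.215], TCP at [0.274, 0.562, 0.258] pointing down, gripper open.
Joint ranges: [-3.01, 3.01], [-0.46, 2.08], [-1.47, 1.51], [0.13, 2.56], [-1, 4.14], [0.04, 2.09], [-2.66, 2.66]. Speed limits (rad/s): [2.57, 2.57, 3.14, 3.14, 3.14, 3.14, 3.14].

## Interface

Orientations are given as a unit quaternion [x, y, z, w].
In Python, from plant import status, snapshot, finish_job, cut_out, tip_of gives the robot as it stands. The module is installed in compiled form; this text tells all that it offers.
- The arm moves only by the tool carry_out, never from a script. Its arguments are lists of equal length, an entry for each row: "linear": the shift along the world's x, y, z in m, a list of three; "roll": the turn about the world's z in rad. A call has 1 to 8 rows; each row is the pose to reach, as a shift and turn from the pose measured when the call began; what a row does not reach only later rows make up. A row lasts 1/12 s, in which the tool goes at most 41.7 mm and 7.16 degrees, less where a joint would pass 70% of its speed; a pose out of reach is approached as far as the arm can. A call with a gripper value outside its range is refused whole. "gripper" is the opening, from 0 (shut) to 1 (fully open), set as the call begins (left out, the last holds). The fingers move at their own pace and stop on an object; "grip_force" is the grip in N (left out, the last holds). Time passes only in rows, so rows that repeat a pose let the fingers close. It gives the time, the measured TCP pose, the force and the opening at its end, in the units of the state.
- status.get_state(): the state, without advancing time (a new reading comes with each control period).
- snapshot(name): name is "scene" or "top" or "wrist"; returns a dict with "img" (480x640x3 uint8, red, green, blue), "range_z" (480x640 float32, m along the optical axis (not along the pixel's ray), 0 where there is no reading), "fx", "fy", "cx", "cy" (pixels), "world_from_camera" (4x4, takes a point from camera to world coordinates). Camera axes: x right, y down, z forward; pixel columns grow to the right and rows downward; lengths in m; the calibration is good to about 2 mm. A picture is of the moment at which its call begins.
- finish_job(): hands the job in, once; it reports no verdict.
Trained networks look in a picture, given as the dict that the camera call returned (one of the last four; its "shot" number tells which), for a name from the list of things; names that differ only in an ending like _2 or _b are one class to them, and where a whole thing is asked for, a point or a joint stands for the part that bears it (a point fixed in the world has none). Each returns a list of dicts, best first, with "confidence" (0 to 1); they miss things now and then, are a little off and sometimes report something else, mostly with a low value. They report only what shows in the picture. A call takes as long as a camera call. They do not tell look-alikes from the thing itself.
- cut_out(picture, query): "region" (480x640 bool, what is visible of it) and "pixel" ([column, row] in pixels, amid what is visible of it).
- tip_of(picture, query): "pixel" ([column, row] in pixels: a listed point, or the origin of a listed thing).
The state is a dict: "clock": time; "q": joint angles; "qd": joint speeds; "joint_torque": joint torques, N m; "tool_pos": TCP position; "eef_rot": TCP orientation; "contact_force": force on the tool from outside, world axes, zero at the start; "moment": the same for the moment, N m; "opening": opening from 0.0 (shut) to 1.0 (fully open).
Only numpy, scipy, OpenCV 4.12 (cv2) and the standard library are available. Lean on these libraries where they do the work, as an engineer would, in place of code of your own. Each camera call takes 0.05 s, during which the arm holds its last target.

## Working session

There is one attempt and no reset: what is moved stays moved. The work goes in short steps, Python scripts to look and compute and a tool call to move; the robot and the scene stay as the last step left them, time stands still between calls to the robot, and variables do not carry over. Pictures are saved under pics/ and viewed, and the job is handed in when it is done.

Besides the shell and the picture viewer there is one more tool, called after "Request:" by a JSON object that holds its "fn" and its "kwargs". carry_out: Moves the arm, as the interface text tells. Its arguments: {"type":"object","properties":{"linear":{"type":"array"},"roll":{"type":"array"},"gripper":{"type":"number"},"grip_force":{"type":"number"}},"required":["linear","roll"]}

```bash
mkdir -p pics; ls
python3 - <<'E'
from plant import status, snapshot
import cv2
print(status.get_state())
for n in ("scene","top","wrist"):
    p=snapshot(n); cv2.imwrite(f"pics/{n}0.png",p["img"][:,:,::-1]); print(n,p["fx"],p["cx"],p["cy"],p["world_from_camera"].round(3).tolist(),p.get("shot"))
E
```

```text
pics
{'clock': 0.0, 'q': array([-1.08321027,  0.68996367, -0.19451775,  1.56632416,  0.15734628,
        0.90248022, -0.21507361]), 'qd': array([ 0.00076885,  0.00242511, -0.00114232, -0.0021579 , -0.0002873 ,
        0.00047523, -0.0014405 ]), 'joint_torque': array([ 1.18228832e-04, -5.27566445e+01, -1.26681034e+00, -1.53423607e+01,
       -5.25823783e-02,  6.66632623e-03,  1.66146633e-04]), 'tool_pos': array([0.2737772 , 0.56120119, 0.25692807]), 'eef_rot': array([ 2.24883002e-01,  9.74385367e-01, -8.81285721e-04, -1.20622972e-04]), 'contact_force': array([ 0.17487289, -0.11329683,  0.4812621 ]), 'moment': array([ 0.01617683, -0.04852439,  0.04682035]), 'opening': 0.9970848269250714}
scene 485.9472525934225 317.4721658000806 230.84068904169393 [[-0.296, 0.762, -0.576, 1.293], [0.955, 0.248, -0.164, 0.165], [0.018, -0.599, -0.801, 1.098], [0.0, 0.0, 0.0, 1.0]] 1
top 588.7958217170539 321.43738762074815 233.83223837384602 [[0.014, -0.987, 0.162, 0.387], [-1.0, -0.013, 0.005, -0.054], [-0.003, -0.162, -0.987, 1.298], [0.0, 0.0, 0.0, 1.0]] 2
wrist 413.0667888780303 314.89722339480085 243.73164049537317 [[0.439, 0.853, 0.282, 0.201], [0.898, -0.417, -0.14, 0.597], [-0.001, 0.315, -0.949, 0.384], [0.0, 0.0, 0.0, 1.0]] 3
```

View pics/scene0.png

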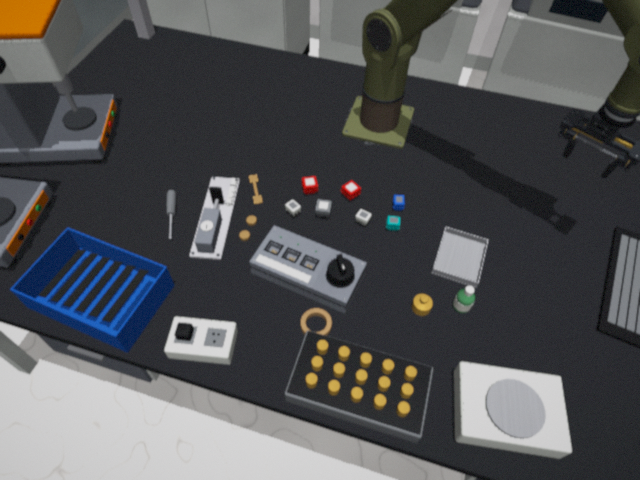

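View pics/top0.png

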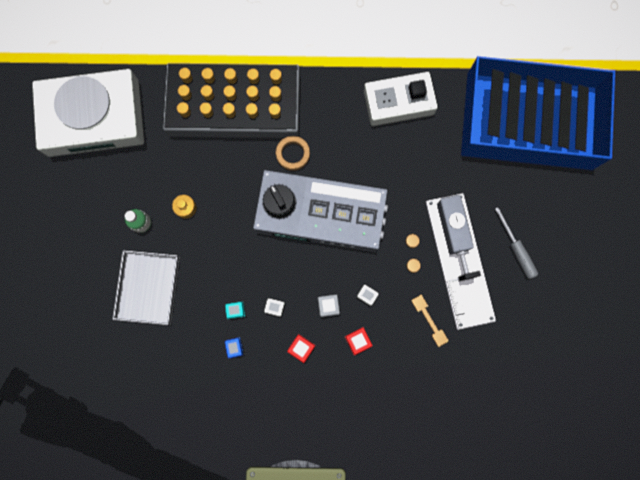

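View pics/wrist0.png

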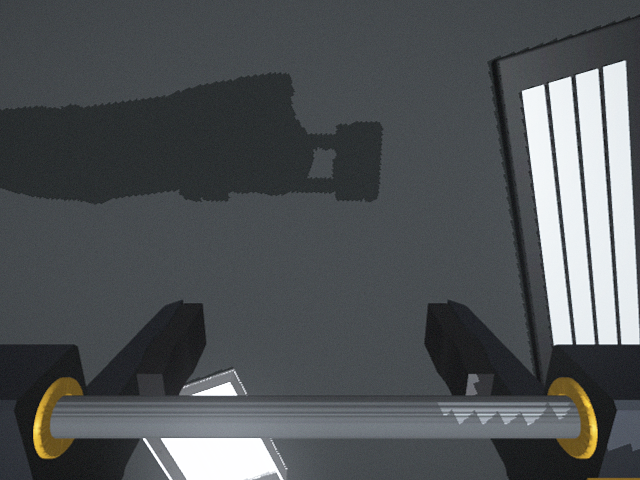

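```bash
cat > h.py <<'E'
from plant import status, snapshot, cut_out, tip_of
import numpy as np, cv2
def deproj(p,px,z=None):
    """pixel->world; on plane z if given, else by depth"""
    u,v=px; T=p["world_from_camera"]
    r=np.array([(u-p["cx"])/p["fx"],(v-p["cy"])/p["fy"],1.])
    if z is None:
        d=p["range_z"][int(round(v)),int(round(u))]
    else:
        d=(z-T[2,3])/(T[:3,:3]@r)[2]
    return T[:3,:3]@(r*d)+T[:3,3]
def cloud(p,mask=None):
    T=p["world_from_camera"]; d=p["range_z"]
    if mask is None: mask=d>0
    v,u=np.nonzero(mask&(d>0)); z=d[v,u]
    P=np.stack([(u-p["cx"])/p["fx"]*z,(v-p["cy"])/p["fy"]*z,z],1)
    return P@T[:3,:3].T+T[:3,3],u,v
def proj(p,X):
    T=p["world_from_camera"]; c=T[:3,:3].T@(np.asarray(X)-T[:3,3])
    return c[0]/c[2]*p["fx"]+p["cx"],c[1]/c[2]*p["fy"]+p["cy"]
def rect(P,zlo,zhi):
    S=P[(P[:,2]>zlo)&(P[:,2]<zhi)]
    r=cv2.minAreaRect((S[:,:2]*1000).astype(np.float32))
    return r,len(S),np.median(S[:,2])
def save(p,n,crop=None,scale=1):
    im=p["img"][:,:,::-1]
    if crop: u0,v0,u1,v1=crop; im=im[v0:v1,u0:u1]
    cv2.imwrite(f"pics/{n}.png",cv2.resize(im,None,fx=scale,fy=scale,interpolation=cv2.INTER_CUBIC))
def yaw(s=None):
    from scipy.spatial.transform import Rotation as R
    s=s or status.get_state(); y=R.from_quat(s["eef_rot"]).as_matrix()[:,1]
    return np.degrees(np.arctan2(y[1],y[0]))
def st():
    s=status.get_state(); print("t",round(s["clock"],2),"tcp",s["tool_pos"].round(4),"jawyaw",yaw(s).round(1),"F",s["contact_force"].round(1),"open",round(float(s["opening"]),3),"q",s["q"].round(2))
E
python3 - <<'E'
from h import *
p=snapshot("top"); s=snapshot("scene")
save(p,"topcrop",(210,150,510,370),2.6)
for q in ["logger","cap","tray_in","battery_mid","module1_mid","gauge","weight","talc","tape","driver","strip","button_a"]:
    for nm,c in(("top",p),("sc",s)):
        for d in cut_out(c,q):
            P,_,_=cloud(c,d["region"])
            print(nm,q,round(d["confidence"],2),np.round(d["pixel"]),np.median(P,0).round(3) if len(P) else None, len(P), P[:,2].max().round(3) if len(P) else'')
for q in ["logger","port","cap_grip","tray_in","battery_mid","module1_mid","bay1","gauge_grip","gauge_mark"]:
    for nm,c in(("top",p),("sc",s)):
        for d in tip_of(c,q):
            print("tip",nm,q,round(d["confidence"],2),np.round(d["pixel"],1),deproj(c,d["pixel"]).round(3))
E
```

```text
top logger 0.91 [328. 215.] [ 0.635 -0.06   0.055] 6826 0.088
top logger 0.71 [459. 261.] [ 0.542 -0.346  0.012] 5001 0.085
sc logger 0.96 [301. 265.] [ 0.667 -0.053  0.054] 4905 0.062
top cap 0.71 [277. 201.] [0.655 0.044 0.091] 815 0.124
top cap 0.27 [327. 213.] [ 0.637 -0.058  0.055] 7146 0.092
sc cap 0.9 [339. 270.] [0.67  0.048 0.091] 642 0.123
top tray_in 0.81 [145. 288.] [0.476 0.337 0.004] 3958 0.031
sc tray_in 0.79 [458. 256.] [0.471 0.336 0.005] 2344 0.085
top battery_mid 0.96 [357. 340.] [ 0.369 -0.129  0.04 ] 417 0.046
top battery_mid 0.77 [300. 349.] [ 0.35  -0.007  0.04 ] 414 0.048
top battery_mid 0.66 [326. 304.] [ 0.441 -0.063  0.039] 423 0.047
sc battery_mid 0.81 [322. 208.] [ 0.448 -0.06   0.039] 247 0.046
sc battery_mid 0.49 [349. 188.] [ 0.356 -0.004  0.039] 239 0.046
sc battery_mid 0.47 [311. 180.] [ 0.375 -0.123  0.039] 220 0.048
top module1_mid 0.72 [234. 347.] [0.349 0.136 0.036] 242 0.044
top module1_mid 0.71 [235. 308.] [0.428 0.136 0.035] 257 0.042
top module1_mid 0.51 [275. 309.] [0.435 0.052 0.036] 232 0.044
sc module1_mid 0.72 [400. 204.] [0.356 0.138 0.
[... 2616 characters left out ...]
1  0.039]
tip top bay1 0.96 [316.5 209.2] [ 0.648 -0.035  0.042]
tip top bay1 0.76 [369.6 217.3] [ 0.632 -0.151  0.039]
tip sc bay1 0.81 [274.6 246. ] [ 0.615 -0.144  0.039]
tip sc bay1 0.62 [312.8 260.2] [ 0.633 -0.032  0.05 ]
tip sc bay1 0.58 [289.5 253.1] [ 0.625 -0.099  0.041]
tip top gauge_grip 0.65 [472.  277.2] [ 0.5  -0.36  0.08]
tip sc gauge_grip 0.55 [212.8 192.7] [ 0.513 -0.365  0.065]
tip sc gauge_grip 0.29 [314.2 321.7] [ 0.773  0.016 -0.001]
tip top gauge_mark 0.77 [461.5 316.3] [ 0.422 -0.353  0.008]
tip sc gauge_mark 0.68 [229.9 184.3] [ 0.425 -0.359  0.009]
tip sc gauge_mark 0.65 [169.4 220.4] [ 0.598 -0.471 -0.   ]
tip sc gauge_mark 0.61 [212.8 191. ] [ 0.511 -0.365  0.07 ]
```

View pics/topcrop.png

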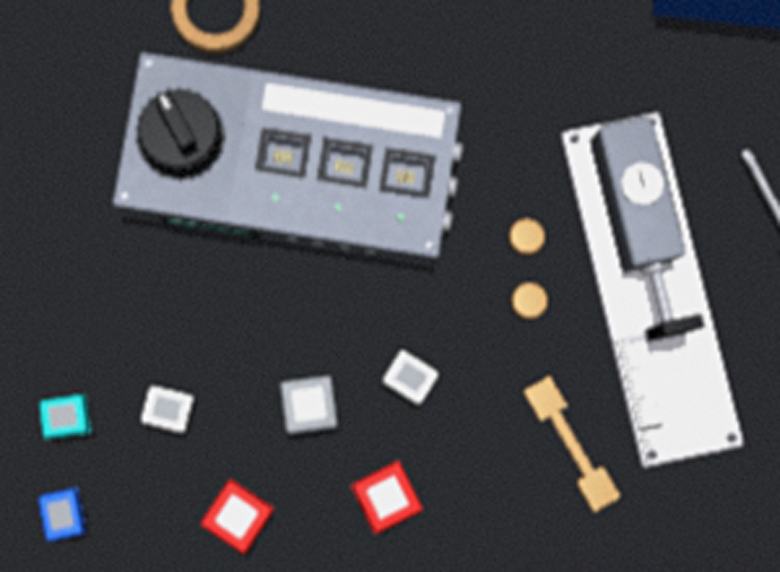

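Run:
```python
from h import *
p=snapshot("top"); s=snapshot("scene")
for nm,c in(("top",p),("sc",s)):
    P,u,v=cloud(c)
    def box(x,y,r,zl,zh,l):
        m=(abs(P[:,0]-x)<r[0])&(abs(P[:,1]-y)<r[1])&(P[:,2]>zl)&(P[:,2]<zh)
        # robust: keep the pixel mask, take largest component
        M=np.zeros((480,640),np.uint8); M[v[m],u[m]]=1
        n,L,S,_=cv2.connectedComponentsWithStats(M); k=1+S[1:,4].argmax()
        mm=m.copy(); mm[m]=L[v[m],u[m]]==k
        R=cv2.minAreaRect((P[mm,:2]*1000).astype(np.float32))
        print(nm,l,np.round(R[0],1),np.round(R[1],1),round(R[2],1),"mean",(P[mm].mean(0)*1000).round(1),mm.sum())
    box(.638,-.06,(.12,.18),.048,.062,"logger")
    box(.66,.045,(.05,.05),.105,.14,"bar")
    box(.66,.045,(.05,.05),.083,.1,"captop")
    box(.475,.335,(.1,.1),.016,.04,"tray rim")
    box(.438,-.062,(.04,.04),.03,.06,"batt")
    box(.433,.052,(.035,.035),.026,.06,"mA")
    box(.455,-.14,(.03,.035),.026,.06,"mB")
    box(.5,-.36,(.05,.05),.066,.1,"tab")
    box(.59,-.36,(.1,.05),.045,.075,"gbody")
    box(.51,-.35,(.2,.1),.005,.02,"gbase")
```

```text
top logger [645.7 -43. ] [270.5 133.6] 81.4 mean [643.6 -52.4  55.2] 6164
top bar [659.1  45.2] [45.5 14.1] 30.1 mean [658.6  45.  117.9] 157
top captop [659.5  45.4] [66.3 65.9] 18.2 mean [657.5  44.9  90.5] 603
top tray rim [475.9 333.7] [123.1 150.2] 85.6 mean [477.8 334.9  22.5] 491
top batt [441.5 -63.5] [42.1 41.8] 8.4 mean [441.3 -63.5  39.8] 393
top mA [436.3  52.7] [35.9 29.8] 76.7 mean [436.3  52.3  35.9] 239
top mB [ 464.9 -147. ] [35.7 30.9] 57.3 mean [ 464.7 -146.8   35.7] 241
top tab [ 506.9 -360.1] [12.2 34.1] 12.8 mean [ 506.5 -359.8   78.4] 104
top gbody [ 616.3 -337.2] [125.7  50.5] 12.0 mean [ 614.5 -336.1   59.6] 1194
top gbase [ 546.5 -351.5] [291.2  94. ] 11.6 mean [ 510.2 -354.9   10.3] 3369
sc logger [644.2 -42.7] [271.6 136. ] 81.9 mean [649.3 -50.4  55.1] 3808
sc bar [658.1  46.3] [46.3 14.5] 29.2 mean [660.7  46.9 117.2] 119
sc captop [658.5  47. ] [63.7 67.2] 61.4 mean [663.5  47.4  90.7] 390
sc tray rim [473.1 334.4] [120.2 155.3] 85.6 mean [478.  336.9  22.2] 374
sc batt [437.4 -63.1] [48.8 42.2] 7.2 mean [441.9 -61.9  39.4] 201
sc mA [433.7  53.7] [35.6 32.7] 74.8 mean [436.7  53.6  35.3] 132
sc mB [ 464.  -146.1] [37.2 33.7] 54.1 mean [ 465.2 -145.5   35.1] 133
sc tab [ 505.6 -359.7] [14.5 33.9] 11.6 mean [ 507.  -358.5   75.9] 82
sc gbody [ 618.  -336.3] [124.1  49.3] 11.7 mean [ 619.  -333.9   59.3] 620
sc gbase [ 544.  -351.2] [294.6  89.2] 13.0 mean [ 540.7 -336.4   10.5] 1206
```

Request:
{"fn": "carry_out", "kwargs": {"linear": [[0.02,-0.027,0],[0.04,-0.054,0],[0.06,-0.081,0],[0.08,-0.108,0],[0.1,-0.135,0],[0.12,-0.162,0],[0.14,-0.189,0],[0.16,-0.216,0]], "roll": [-0.12,-0.24,-0.36,-0.48,-0.6,-0.72,-0.84,-0.96], "gripper": 0.6, "grip_force": 30}}

```text
clock: 3.12
tool_pos: [0.4348, 0.3445, 0.258]
eef_rot: [0.652, 0.759, 0.0, 0.0]
contact_force: [-0.6, 0.4, -0.2]
opening: 0.599
```

Request:
{"fn": "carry_out", "kwargs": {"linear": [[0.02,-0.027,0],[0.04,-0.054,0],[0.06,-0.081,0],[0.08,-0.108,0],[0.1,-0.135,0],[0.12,-0.162,0],[0.14,-0.189,0],[0.16,-0.216,0]], "roll": [-0.12,-0.24,-0.36,-0.48,-0.6,-0.72,-0.84,-0.96]}}

```text
clock: 3.78
tool_pos: [0.5956, 0.1273, 0.2582]
eef_rot: [0.929, 0.369, 0.0, -0.0]
contact_force: [0.3, 0.8, 0.1]
opening: 0.599
```

```bash
python3 -c "
from h import *; st()"
```

```text
t 3.78 tcp [0.5956 0.1273 0.2582] jawyaw -46.7 F [0.3 0.8 0.1] open 0.599 q [-0.46  0.68  0.31  1.63 -0.26  0.86 -0.86]
```

Request:
{"fn": "carry_out", "kwargs": {"linear": [[0.016,-0.02,-0.02],[0.032,-0.041,-0.04],[0.048,-0.061,-0.06],[0.0632,-0.0816,-0.06],[0.0632,-0.0816,-0.06]], "roll": [-0.06,-0.12,-0.18,-0.232,-0.232]}}

```text
clock: 4.2
tool_pos: [0.6606, 0.039, 0.1969]
eef_rot: [0.967, 0.255, 0.0, 0.003]
contact_force: [-0.3, -1.0, 0.7]
opening: 0.599
```

Run:
```python
from h import *
st(); w=snapshot("wrist"); save(w,"w1")
P,u,v=cloud(w)
m=(abs(P[:,0]-.659)<.05)&(abs(P[:,1]-.046)<.05)&(P[:,2]>.108)&(P[:,2]<.125)
print(cv2.minAreaRect((P[m,:2]*1000).astype(np.float32)),m.sum(), P[m].mean(0))
```

```text
t 4.2 tcp [0.6606 0.039  0.1969] jawyaw -60.4 F [-0.3 -1.   0.7] open 0.599 q [-0.31  0.83  0.34  1.52 -0.33  0.84 -0.9 ]
((659.51611328125, 45.48405075073242), (46.06985092163086, 14.020030975341797), 30.32589340209961) 2179 [0.6611464  0.04631051 0.11763143]
```

View pics/w1.png

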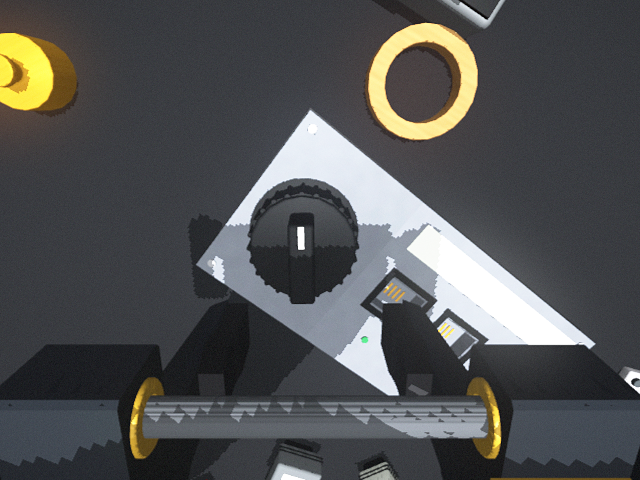

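Request:
{"fn": "carry_out", "kwargs": {"linear": [[-0.001,0.0065,0.0],[-0.001,0.0065,-0.02],[-0.001,0.0065,-0.02],[-0.001,0.0065,-0.02]], "roll": [0,0.01,0.01,0.01]}}

```text
clock: 4.58
tool_pos: [0.6575, 0.0507, 0.1771]
eef_rot: [0.965, 0.263, -0.001, 0.0]
contact_force: [0.4, -0.4, 0.8]
opening: 0.598
```

```bash
python3 -c "
from h import *; st()"
```

```text
t 4.58 tcp [0.6575 0.0507 0.1771] jawyaw -59.5 F [ 0.4 -0.4  0.8] open 0.598 q [-0.31  0.85  0.32  1.54 -0.34  0.8  -0.89]
```

Request:
{"fn": "carry_out", "kwargs": {"linear": [[0.002,-0.0052,-0.02],[0.002,-0.0052,-0.04],[0.002,-0.0052,-0.055],[0.002,-0.0052,-0.06],[0.002,-0.0052,-0.06],[0.002,-0.0052,-0.06],[0.002,-0.0052,-0.06],[0.002,-0.0052,-0.06]], "roll": [0,0,0,0,0,0,0,0]}}

```text
clock: 5.25
tool_pos: [0.6603, 0.0456, 0.1186]
eef_rot: [0.965, 0.263, 0.0, 0.001]
contact_force: [0.2, 0.2, -0.0]
opening: 0.602
```

```bash
python3 -c "
from h import *; st()"
```

```text
t 5.25 tcp [0.6603 0.0456 0.1186] jawyaw -59.5 F [ 0.2  0.2 -0. ] open 0.602 q [-0.29  0.93  0.29  1.57 -0.36  0.7  -0.87]
```

Request:
{"fn": "carry_out", "kwargs": {"linear": [[-0.0006,0,-0.004],[-0.0006,0,-0.0076],[-0.0006,0,-0.0076],[-0.0006,0,-0.0076]], "roll": [0,0,0,0]}}

```text
clock: 5.58
tool_pos: [0.6595, 0.0457, 0.1107]
eef_rot: [0.965, 0.263, 0.0, 0.001]
contact_force: [-0.2, -0.3, -0.1]
opening: 0.598
```

Request:
{"fn": "carry_out", "kwargs": {"linear": [[0,0,0],[0,0,0],[0,0,0],[0,0,0],[0,0,0],[0,0,0]], "roll": [0,0,0,0,0,0], "gripper": 0, "grip_force": 30}}

```text
clock: 6.08
tool_pos: [0.6595, 0.0456, 0.1107]
eef_rot: [0.965, 0.263, 0.0, 0.001]
contact_force: [-0.7, 0.7, 0.8]
opening: 0.17
```

```bash
python3 -c "
from h import *; st()"
```

```text
t 6.08 tcp [0.6595 0.0456 0.1107] jawyaw -59.5 F [-0.7  0.7  0.8] open 0.17 q [-0.29  0.94  0.29  1.57 -0.37  0.68 -0.86]
```

Gripped. Turn anticlockwise with rise 7 mm/turn.

Request:
{"fn": "carry_out", "kwargs": {"linear": [[0,0,0.0001],[0,0,0.0003],[0,0,0.0004],[0,0,0.0005],[0,0,0.0007],[0,0,0.0008],[0,0,0.0009],[0,0,0.0011]], "roll": [0.12,0.24,0.36,0.48,0.6,0.72,0.84,0.96]}}

```text
clock: 6.75
tool_pos: [0.6593, 0.046, 0.1118]
eef_rot: [0.732, 0.681, 0.0, 0.0]
contact_force: [-0.6, 0.5, -0.3]
opening: 0.153
```

```bash
python3 -c "
from h import *; st()"
```

```text
t 6.75 tcp [0.6593 0.046  0.1118] jawyaw -4.1 F [-0.6  0.5 -0.3] open 0.153 q [-0.15  0.92  0.03  1.56 -0.04  0.66 -0.18]
```

Request:
{"fn": "carry_out", "kwargs": {"linear": [[0,0,0.0001],[0,0,0.0003],[0,0,0.0004],[0,0,0.0005],[0,0,0.0007],[0,0,0.0008],[0,0,0.0009],[0,0,0.0011]], "roll": [0.12,0.24,0.36,0.48,0.6,0.72,0.84,0.96]}}

```text
clock: 7.42
tool_pos: [0.6588, 0.0463, 0.1128]
eef_rot: [0.332, 0.943, 0.0, -0.001]
contact_force: [-1.3, 1.2, -0.9]
opening: 0.155
```

Request:
{"fn": "carry_out", "kwargs": {"linear": [[0,0,0.0001],[0,0,0.0003],[0,0,0.0004],[0,0,0.0005],[0,0,0.0007],[0,0,0.0008],[0,0,0.0009],[0,0,0.0011]], "roll": [0.12,0.24,0.36,0.48,0.6,0.72,0.84,0.96]}}

```text
clock: 8.08
tool_pos: [0.6586, 0.046, 0.1139]
eef_rot: [-0.144, 0.99, -0.0, -0.001]
contact_force: [-1.6, 0.1, 0.4]
opening: 0.158
```

```bash
python3 -c "
from h import *; st()
p=snapshot('top'); save(p,'t2',(230,160,330,250),5)"
```

```text
t 8.08 tcp [0.6586 0.046  0.1139] jawyaw 106.5 F [-1.6  0.1  0.4] open 0.158 q [ 0.11  0.95 -0.48  1.55  0.56  0.79  1.25]
```

View pics/t2.png

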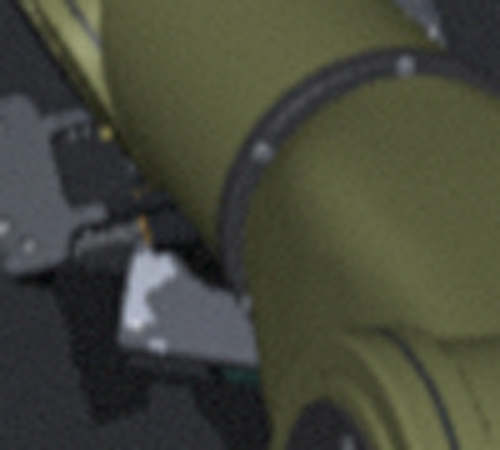

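Request:
{"fn": "carry_out", "kwargs": {"linear": [[0,0,0.0001],[0,0,0.0003],[0,0,0.0004],[0,0,0.0005],[0,0,0.0007],[0,0,0.0008],[0,0,0.0009],[0,0,0.0011]], "roll": [0.12,0.24,0.36,0.48,0.6,0.72,0.84,0.96]}}

```text
clock: 8.8
tool_pos: [0.6585, 0.0455, 0.1149]
eef_rot: [-0.587, 0.809, -0.001, -0.001]
contact_force: [-0.4, 0.6, 0.5]
opening: 0.155
```

```bash
python3 -c "
from h import *; st()"
```

```text
t 8.8 tcp [0.6585 0.0455 0.1149] jawyaw 162.0 F [-0.4  0.6  0.5] open 0.155 q [ 0.22  1.   -0.72  1.54  0.79  0.91  2.05]
```

Request:
{"fn": "carry_out", "kwargs": {"linear": [[0,0,0.0001],[0,0,0.0003],[0,0,0.0004],[0,0,0.0005],[0,0,0.0006],[0,0,0.0007]], "roll": [0.12,0.24,0.36,0.48,0.6,0.62]}}

```text
clock: 9.3
tool_pos: [0.6587, 0.0453, 0.1156]
eef_rot: [0.807, -0.591, 0.001, 0.001]
contact_force: [-0.5, 0.1, 2.3]
opening: 0.156
```

```bash
python3 -c "
from h import *; st()"
```

```text
t 9.3 tcp [0.6587 0.0453 0.1156] jawyaw -162.5 F [-0.5  0.1  2.3] open 0.156 q [ 0.28  1.05 -0.86  1.54  0.91  1.    2.59]
```

Request:
{"fn": "carry_out", "kwargs": {"linear": [[0,0,0],[0,0,0],[0,0,0],[0,0,0],[0,0,0]], "roll": [0,0,0,0,0], "gripper": 0.8}}

```text
clock: 9.72
tool_pos: [0.6587, 0.0453, 0.1156]
eef_rot: [0.806, -0.592, 0.001, 0.001]
contact_force: [0.5, -0.3, 0.5]
opening: 0.508
```

Request:
{"fn": "carry_out", "kwargs": {"linear": [[0,0,0],[0,0,0],[0,0,0],[0,0,0],[0,0,0],[0,0,0],[0,0,0],[0,0,0]], "roll": [-0.12,-0.24,-0.36,-0.48,-0.6,-0.72,-0.84,-0.96]}}

```text
clock: 10.38
tool_pos: [0.6587, 0.0454, 0.1157]
eef_rot: [-0.439, 0.898, -0.0, -0.001]
contact_force: [-0.6, 0.1, 0.1]
opening: 0.8
```

Request:
{"fn": "carry_out", "kwargs": {"linear": [[0,0,0],[0,0,0],[0,0,0],[0,0,0],[0,0,0],[0,0,0],[0,0,0],[0,0,0]], "roll": [-0.12,-0.24,-0.36,-0.48,-0.6,-0.72,-0.84,-0.96]}}

```text
clock: 11.05
tool_pos: [0.6586, 0.0456, 0.1158]
eef_rot: [0.029, 1.0, 0.0, -0.001]
contact_force: [0.0, 0.7, 0.1]
opening: 0.801
```

Request:
{"fn": "carry_out", "kwargs": {"linear": [[0,0,0],[0,0,0],[0,0,0],[0,0,0],[0,0,0],[0,0,0],[0,0,0],[0,0,0]], "roll": [-0.12,-0.24,-0.36,-0.48,-0.6,-0.72,-0.84,-0.96]}}

```text
clock: 11.72
tool_pos: [0.6586, 0.046, 0.1159]
eef_rot: [0.49, 0.872, 0.001, -0.001]
contact_force: [-0.2, 1.0, 0.1]
opening: 0.8
```

```bash
python3 -c "
from h import *; st()"
```

```text
t 11.72 tcp [0.6586 0.046  0.1159] jawyaw 31.3 F [-0.2  1.   0.1] open 0.8 q [-0.05  0.91 -0.17  1.56  0.2   0.69  0.24]
```

Request:
{"fn": "carry_out", "kwargs": {"linear": [[0,0,0],[0,0,-0.001],[0,0,-0.001],[0,0,-0.001]], "roll": [-0.12,-0.24,-0.24,-0.24]}}

```text
clock: 12.05
tool_pos: [0.6584, 0.0464, 0.1149]
eef_rot: [0.589, 0.808, 0.001, -0.001]
contact_force: [0.3, -0.2, 0.5]
opening: 0.798
```

Request:
{"fn": "carry_out", "kwargs": {"linear": [[0,0,0],[0,0,0],[0,0,0],[0,0,0],[0,0,0],[0,0,0],[0,0,0],[0,0,0]], "roll": [0,0,0,0,0,0,0,0], "gripper": 0}}

```text
clock: 12.72
tool_pos: [0.6582, 0.0462, 0.115]
eef_rot: [0.589, 0.808, 0.001, -0.001]
contact_force: [-2.0, 0.3, 4.0]
opening: 0.219
```

Request:
{"fn": "carry_out", "kwargs": {"linear": [[0,0,0.0001],[0,0,0.0003],[0,0,0.0004],[0,0,0.0005],[0,0,0.0007],[0,0,0.0008],[0,0,0.0009],[0,0,0.0011]], "roll": [0.12,0.24,0.36,0.48,0.6,0.72,0.84,0.96]}}

```text
clock: 13.38
tool_pos: [0.6584, 0.0461, 0.1162]
eef_rot: [0.147, 0.989, 0.0, -0.001]
contact_force: [-0.3, 0.0, 1.2]
opening: 0.156
```

```bash
python3 -c "
from h import *; st()"
```

```text
t 13.38 tcp [0.6584 0.0461 0.1162] jawyaw 73.1 F [-0.3  0.   1.2] open 0.156 q [ 0.05  0.93 -0.36  1.55  0.43  0.74  0.78]
```

Request:
{"fn": "carry_out", "kwargs": {"linear": [[0,0,0.0001],[0,0,0.0003],[0,0,0.0004],[0,0,0.0005],[0,0,0.0007],[0,0,0.0008],[0,0,0.0009],[0,0,0.0011]], "roll": [0.12,0.24,0.36,0.48,0.6,0.72,0.84,0.96]}}

```text
clock: 14.05
tool_pos: [0.6585, 0.046, 0.1173]
eef_rot: [-0.329, 0.944, -0.0, -0.001]
contact_force: [-0.3, -0.3, 0.9]
opening: 0.156
```

Request:
{"fn": "carry_out", "kwargs": {"linear": [[0,0,0.0001],[0,0,0.0003],[0,0,0.0004],[0,0,0.0005],[0,0,0.0007],[0,0,0.0008],[0,0,0.0009],[0,0,0.0011]], "roll": [0.12,0.24,0.36,0.48,0.6,0.72,0.84,0.96]}}

```text
clock: 14.72
tool_pos: [0.6586, 0.0458, 0.1183]
eef_rot: [0.73, -0.684, 0.001, 0.001]
contact_force: [-0.2, 0.0, 1.3]
opening: 0.159
```

Request:
{"fn": "carry_out", "kwargs": {"linear": [[0,0,0.0001],[0,0,0.0002],[0,0,0.0002]], "roll": [0.12,0.2,0.2]}}

```text
clock: 14.97
tool_pos: [0.6589, 0.0457, 0.1185]
eef_rot: [0.795, -0.607, 0.001, 0.0]
contact_force: [0.3, 0.3, 1.6]
opening: 0.159
```

```bash
python3 -c "
from h import *; st()"
```

```text
t 14.97 tcp [0.6589 0.0457 0.1185] jawyaw -164.7 F [0.3 0.3 1.6] open 0.159 q [ 0.28  1.05 -0.87  1.54  0.91  1.    2.55]
```

Request:
{"fn": "carry_out", "kwargs": {"linear": [[0,0,0],[0,0,0],[0,0,0],[0,0,0],[0,0,0],[0,0,0],[0,0,0]], "roll": [0,0,0,0,0,0,0], "gripper": 0.65}}

```text
clock: 15.55
tool_pos: [0.6589, 0.0458, 0.1185]
eef_rot: [0.795, -0.607, 0.001, 0.0]
contact_force: [0.9, -0.3, 1.2]
opening: 0.644
```

Request:
{"fn": "carry_out", "kwargs": {"linear": [[0,0,0],[0,0,0],[0,0,0],[0,0,0],[0,0,0],[0,0,0],[0,0,0],[0,0,0]], "roll": [-0.12,-0.24,-0.36,-0.48,-0.6,-0.72,-0.84,-0.96]}}

```text
clock: 16.22
tool_pos: [0.6587, 0.0458, 0.1185]
eef_rot: [-0.422, 0.907, -0.001, -0.001]
contact_force: [0.8, -1.0, 0.5]
opening: 0.649
```

Request:
{"fn": "carry_out", "kwargs": {"linear": [[0,0,0],[0,0,0],[0,0,0],[0,0,0],[0,0,0],[0,0,0],[0,0,0],[0,0,0]], "roll": [-0.12,-0.24,-0.36,-0.48,-0.6,-0.72,-0.84,-0.96]}}

```text
clock: 16.88
tool_pos: [0.6586, 0.0459, 0.1185]
eef_rot: [0.047, 0.999, -0.0, -0.001]
contact_force: [0.3, -1.0, 1.7]
opening: 0.651
```

Request:
{"fn": "carry_out", "kwargs": {"linear": [[0,0,0],[0,0,0],[0,0,0],[0,0,0],[0,0,0],[0,0,0],[0,0,0],[0,0,0]], "roll": [-0.12,-0.24,-0.36,-0.48,-0.6,-0.72,-0.84,-0.96]}}

```text
clock: 17.55
tool_pos: [0.6585, 0.0461, 0.1184]
eef_rot: [0.506, 0.863, 0.0, -0.001]
contact_force: [-0.9, -0.0, 1.3]
opening: 0.652
```

```bash
python3 -c "
from h import *; st()"
```

```text
t 17.55 tcp [0.6585 0.0461 0.1184] jawyaw 29.3 F [-0.9 -0.   1.3] open 0.652 q [-0.05  0.91 -0.17  1.55  0.21  0.7   0.19]
```

Request:
{"fn": "carry_out", "kwargs": {"linear": [[0,0,0],[0,0,0],[0,0,0],[0,0,0]], "roll": [-0.12,-0.245,-0.245,-0.245]}}

```text
clock: 17.88
tool_pos: [0.6585, 0.0464, 0.1184]
eef_rot: [0.606, 0.796, 0.0, -0.001]
contact_force: [-0.6, -0.0, 1.6]
opening: 0.648
```

Request:
{"fn": "carry_out", "kwargs": {"linear": [[0,0,0],[0,0,0],[0,0,0],[0,0,0],[0,0,0],[0,0,0],[0,0,0],[0,0,0]], "roll": [0,0,0,0,0,0,0,0], "gripper": 0}}

```text
clock: 18.55
tool_pos: [0.6585, 0.0463, 0.1185]
eef_rot: [0.606, 0.796, 0.0, -0.001]
contact_force: [0.1, -1.0, 2.0]
opening: 0.158
```

Request:
{"fn": "carry_out", "kwargs": {"linear": [[0,0,0.0001],[0,0,0.0003],[0,0,0.0004],[0,0,0.0005],[0,0,0.0007],[0,0,0.0008],[0,0,0.0009],[0,0,0.0011]], "roll": [0.12,0.24,0.36,0.48,0.6,0.72,0.84,0.96]}}

```text
clock: 19.22
tool_pos: [0.6585, 0.0461, 0.1196]
eef_rot: [0.167, 0.986, -0.0, -0.001]
contact_force: [-0.1, -0.1, 0.6]
opening: 0.156
```

Request:
{"fn": "carry_out", "kwargs": {"linear": [[0,0,0.0001],[0,0,0.0003],[0,0,0.0004],[0,0,0.0005],[0,0,0.0007],[0,0,0.0008],[0,0,0.0009],[0,0,0.0011]], "roll": [0.12,0.24,0.36,0.48,0.6,0.72,0.84,0.96]}}

```text
clock: 19.88
tool_pos: [0.6585, 0.046, 0.1207]
eef_rot: [-0.31, 0.951, -0.001, -0.001]
contact_force: [-0.3, -0.1, 0.1]
opening: 0.158
```

Request:
{"fn": "carry_out", "kwargs": {"linear": [[0,0,0.0001],[0,0,0.0003],[0,0,0.0004],[0,0,0.0005],[0,0,0.0007],[0,0,0.0008],[0,0,0.0009],[0,0,0.0011]], "roll": [0.12,0.24,0.36,0.48,0.6,0.72,0.84,0.96]}}

```text
clock: 20.55
tool_pos: [0.6584, 0.0459, 0.1218]
eef_rot: [0.716, -0.698, 0.001, 0.0]
contact_force: [1.2, 0.4, 2.0]
opening: 0.156
```

```bash
python3 -c "
from h import *; st()"
```

```text
t 20.55 tcp [0.6584 0.0459 0.1218] jawyaw -178.6 F [1.2 0.4 2. ] open 0.156 q [ 0.27  1.03 -0.84  1.54  0.87  0.98  2.33]
```

Request:
{"fn": "carry_out", "kwargs": {"linear": [[0,0,0.0001],[0,0,0.0003],[0,0,0.0003]], "roll": [0.12,0.22,0.22]}}

```text
clock: 20.8
tool_pos: [0.6585, 0.0458, 0.122]
eef_rot: [0.789, -0.615, 0.001, 0.0]
contact_force: [-0.2, -0.3, 2.7]
opening: 0.154
```

Request:
{"fn": "carry_out", "kwargs": {"linear": [[0,0,0],[0,0,0],[0,0,0],[0,0,0],[0,0,0],[0,0,0],[0,0,0]], "roll": [0,0,0,0,0,0,0], "gripper": 0.65}}

```text
clock: 21.38
tool_pos: [0.6585, 0.0458, 0.122]
eef_rot: [0.789, -0.615, 0.001, 0.0]
contact_force: [0.5, -0.9, 2.4]
opening: 0.644
```

Request:
{"fn": "carry_out", "kwargs": {"linear": [[0,0,0],[0,0,0],[0,0,0],[0,0,0],[0,0,0],[0,0,0],[0,0,0],[0,0,0]], "roll": [-0.12,-0.24,-0.36,-0.48,-0.6,-0.72,-0.84,-0.96]}}

```text
clock: 22.05
tool_pos: [0.6584, 0.0458, 0.1219]
eef_rot: [-0.413, 0.911, -0.0, -0.001]
contact_force: [-0.1, 0.5, 1.3]
opening: 0.649
```

Request:
{"fn": "carry_out", "kwargs": {"linear": [[0,0,0],[0,0,0],[0,0,0],[0,0,0],[0,0,0],[0,0,0],[0,0,0],[0,0,0]], "roll": [-0.12,-0.24,-0.36,-0.48,-0.6,-0.72,-0.84,-0.96]}}

```text
clock: 22.72
tool_pos: [0.6583, 0.0459, 0.1219]
eef_rot: [0.057, 0.998, -0.0, -0.001]
contact_force: [-0.5, -0.4, 1.2]
opening: 0.648
```

Request:
{"fn": "carry_out", "kwargs": {"linear": [[0,0,0],[0,0,0],[0,0,0],[0,0,0],[0,0,0],[0,0,0],[0,0,0],[0,0,0]], "roll": [-0.12,-0.24,-0.36,-0.48,-0.6,-0.72,-0.84,-0.96]}}

```text
clock: 23.38
tool_pos: [0.6581, 0.0461, 0.1219]
eef_rot: [0.514, 0.858, 0.0, -0.001]
contact_force: [0.0, -0.5, 0.7]
opening: 0.651
```

```bash
python3 -c "
from h import *; st()"
```

```text
t 23.38 tcp [0.6581 0.0461 0.1219] jawyaw 28.1 F [ 0.  -0.5  0.7] open 0.651 q [-0.04  0.9  -0.18  1.55  0.22  0.7   0.16]
```

Request:
{"fn": "carry_out", "kwargs": {"linear": [[0,0,0],[0,0,0],[0,0,0],[0,0,0]], "roll": [-0.12,-0.245,-0.245,-0.245]}}

```text
clock: 23.72
tool_pos: [0.6581, 0.0463, 0.1219]
eef_rot: [0.614, 0.789, 0.0, -0.001]
contact_force: [-0.6, 0.0, 1.4]
opening: 0.652
```

Request:
{"fn": "carry_out", "kwargs": {"linear": [[0,0,0],[0,0,0],[0,0,0],[0,0,0],[0,0,0],[0,0,0],[0,0,0],[0,0,0]], "roll": [0,0,0,0,0,0,0,0], "gripper": 0, "grip_force": 35}}

```text
clock: 24.38
tool_pos: [0.6582, 0.0462, 0.122]
eef_rot: [0.614, 0.79, 0.0, -0.001]
contact_force: [-0.5, 0.1, 2.5]
opening: 0.152
```

Request:
{"fn": "carry_out", "kwargs": {"linear": [[0,0,0.0001],[0,0,0.0003],[0,0,0.0004],[0,0,0.0005],[0,0,0.0007],[0,0,0.0008],[0,0,0.0009],[0,0,0.0011]], "roll": [0.12,0.24,0.36,0.48,0.6,0.72,0.84,0.96]}}

```text
clock: 25.05
tool_pos: [0.658, 0.0461, 0.1231]
eef_rot: [0.177, 0.984, -0.0, -0.001]
contact_force: [0.5, 0.8, 1.0]
opening: 0.156
```

Request:
{"fn": "carry_out", "kwargs": {"linear": [[0,0,0.0001],[0,0,0.0003],[0,0,0.0004],[0,0,0.0005],[0,0,0.0007],[0,0,0.0008],[0,0,0.0009],[0,0,0.0011]], "roll": [0.12,0.24,0.36,0.48,0.6,0.72,0.84,0.96]}}

```text
clock: 25.72
tool_pos: [0.6578, 0.0461, 0.1241]
eef_rot: [-0.3, 0.954, -0.001, -0.001]
contact_force: [-1.8, 0.6, 1.6]
opening: 0.158
```

```bash
python3 -c "
from h import *; st()"
```

```text
t 25.72 tcp [0.6578 0.0461 0.1241] jawyaw 125.0 F [-1.8  0.6  1.6] open 0.158 q [ 0.18  0.97 -0.63  1.54  0.69  0.87  1.48]
```

Total ≈ 725°. Lift gently and watch the force.

Request:
{"fn": "carry_out", "kwargs": {"linear": [[0,0,0.001],[0,0,0.002],[0,0,0.003],[0,0,0.004]], "roll": [0.05,0.1,0.1,0.1]}}

```text
clock: 26.05
tool_pos: [0.6574, 0.0458, 0.1276]
eef_rot: [-0.347, 0.938, -0.001, -0.002]
contact_force: [-0.4, 0.4, -0.5]
opening: 0.156
```

Request:
{"fn": "carry_out", "kwargs": {"linear": [[0,0,0.015],[0,0,0.035],[0,0,0.06],[0,0,0.08],[0,0,0.09],[0,0,0.09],[0,0,0.09]], "roll": [0,0,0,0,0,0,0]}}

```text
clock: 26.63
tool_pos: [0.6573, 0.0456, 0.2178]
eef_rot: [-0.347, 0.938, -0.001, -0.001]
contact_force: [-0.4, -0.3, -0.9]
opening: 0.158
```

Run:
```python
from h import *
st(); s=snapshot("scene"); save(s,"s3",(180,130,520,400),2.3)
w=snapshot("wrist"); save(w,"w3")
```

```text
t 26.63 tcp [0.6573 0.0456 0.2178] jawyaw 130.6 F [-0.4 -0.3 -0.9] open 0.158 q [ 0.21  0.86 -0.71  1.48  0.62  1.04  1.63]
```

View pics/s3.png

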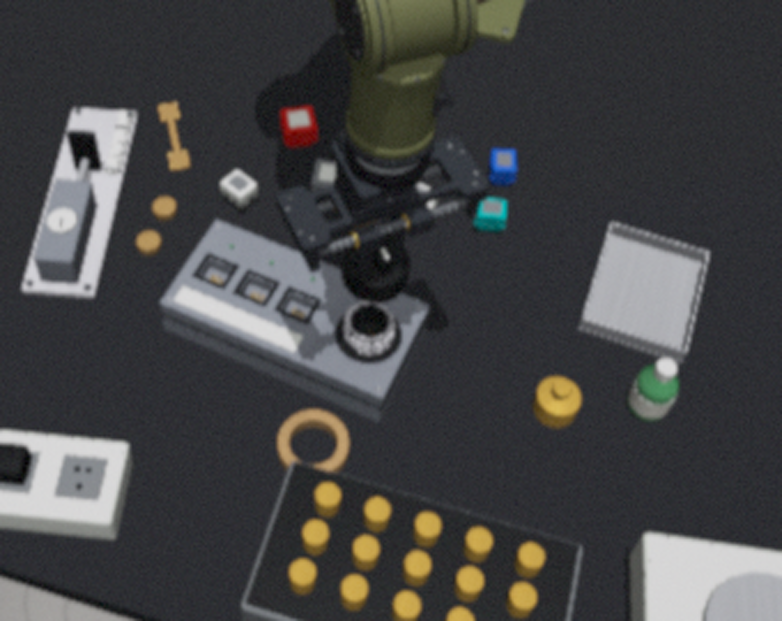

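View pics/w3.png

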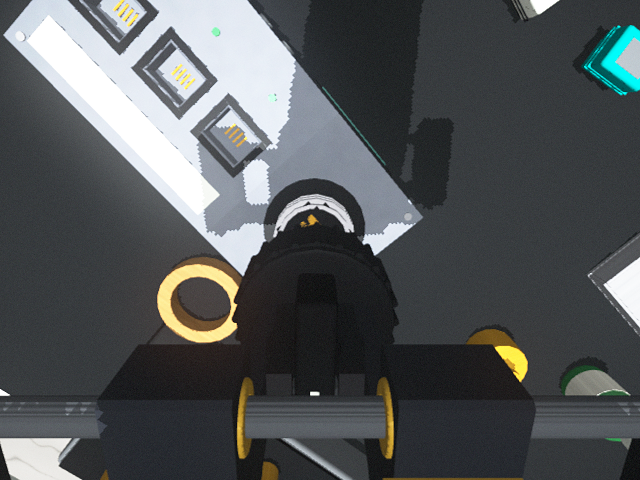

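Request:
{"fn": "carry_out", "kwargs": {"linear": [[-0.02,0.032,0],[-0.04,0.064,0],[-0.06,0.096,0],[-0.08,0.128,0],[-0.1,0.16,0],[-0.12,0.192,0],[-0.14,0.224,0],[-0.155,0.248,0]], "roll": [-0.1,-0.2,-0.3,-0.4,-0.5,-0.6,-0.7,-0.8]}}

```text
clock: 27.4
tool_pos: [0.4985, 0.296, 0.2151]
eef_rot: [0.047, 0.999, 0.001, -0.004]
contact_force: [0.5, 0.1, -0.6]
opening: 0.156
```

Request:
{"fn": "carry_out", "kwargs": {"linear": [[-0.015,0.024,-0.02],[-0.0265,0.041,-0.05],[-0.0265,0.041,-0.08],[-0.0265,0.041,-0.11],[-0.0265,0.041,-0.13],[-0.0265,0.041,-0.14],[-0.0265,0.041,-0.14],[-0.0265,0.041,-0.14]], "roll": [0,0,0,0,0,0,0,0]}}

```text
clock: 28.07
tool_pos: [0.4718, 0.3369, 0.0748]
eef_rot: [0.047, 0.999, 0.0, -0.005]
contact_force: [-0.0, 0.0, -0.1]
opening: 0.159
```

Run:
```python
from h import *
st(); s=snapshot("scene"); save(s,"s4",(380,180,540,350),4)
```

```text
t 28.07 tcp [0.4718 0.3369 0.0748] jawyaw 84.6 F [-0.   0.  -0.1] open 0.159 q [-0.5   0.92 -0.34  1.82  0.55  0.51  0.27]
```

View pics/s4.png

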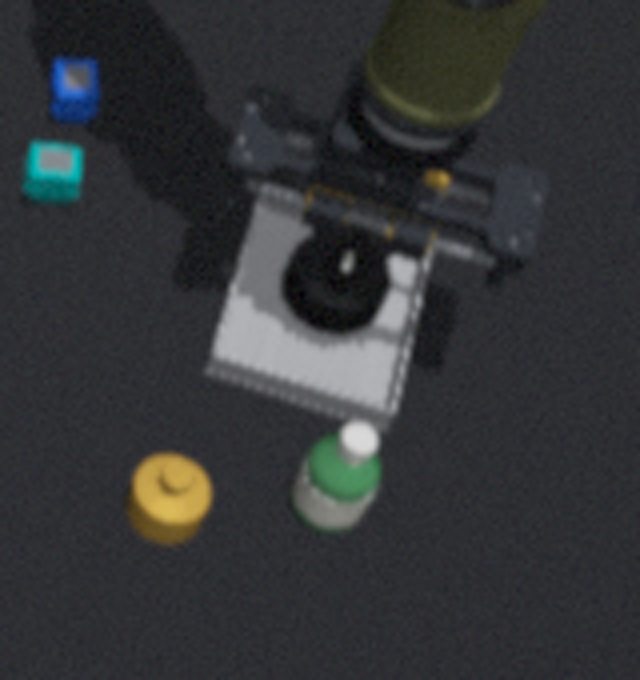

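Request:
{"fn": "carry_out", "kwargs": {"linear": [[0.002,-0.002,-0.005],[0.002,-0.002,-0.01],[0.002,-0.002,-0.014],[0.002,-0.002,-0.0165],[0.002,-0.002,-0.018],[0.002,-0.002,-0.0195],[0.002,-0.002,-0.0195]], "roll": [0,0,0,0,0,0,0]}}

```text
clock: 28.7
tool_pos: [0.4742, 0.3353, 0.056]
eef_rot: [0.047, 0.999, 0.001, -0.004]
contact_force: [-0.2, -0.3, -1.4]
opening: 0.156
```

Request:
{"fn": "carry_out", "kwargs": {"linear": [[0,0,-0.001],[0,0,-0.002],[0,0,-0.002]], "roll": [0,0,0]}}

```text
clock: 28.95
tool_pos: [0.4742, 0.3355, 0.0546]
eef_rot: [0.047, 0.999, 0.001, -0.004]
contact_force: [-0.6, -0.0, 3.1]
opening: 0.154
```

Request:
{"fn": "carry_out", "kwargs": {"linear": [[0,0,0],[0,0,0],[0,0,0],[0,0,0],[0,0,0],[0,0,0]], "roll": [0,0,0,0,0,0], "gripper": 0.7}}

```text
clock: 29.45
tool_pos: [0.4742, 0.3357, 0.0546]
eef_rot: [0.047, 0.999, 0.001, -0.004]
contact_force: [0.0, 0.8, 0.8]
opening: 0.583
```

Request:
{"fn": "carry_out", "kwargs": {"linear": [[0,0,0.01],[0,0,0.03],[0,0,0.06],[0,0,0.09],[0,0,0.12],[-0.01,-0.03,0.12],[-0.02,-0.06,0.12],[-0.03,-0.09,0.12]], "roll": [0,0,0,0,0,-0.1,-0.2,-0.3]}}

```text
clock: 30.12
tool_pos: [0.444, 0.245, 0.176]
eef_rot: [0.198, 0.98, 0.003, -0.003]
contact_force: [-0.3, -0.5, 0.1]
opening: 0.702
```

```bash
cat > loc.py <<'E'
from h import *
def box(c,x,y,r,zl,zh,l):
    P,u,v=cloud(c)
    m=(abs(P[:,0]-x)<r)&(abs(P[:,1]-y)<r)&(P[:,2]>zl)&(P[:,2]<zh)
    if not m.any(): print(l,"none"); return
    M=np.zeros((480,640),np.uint8); M[v[m],u[m]]=1
    n,L,S,_=cv2.connectedComponentsWithStats(M); k=1+S[1:,4].argmax()
    mm=m.copy(); mm[m]=L[v[m],u[m]]==k
    R=cv2.minAreaRect((P[mm,:2]*1000).astype(np.float32))
    print(l,np.round(R[0],1),np.round(R[1],1),round(R[2],1),"z",(np.median(P[mm,2])*1000).round(1),mm.sum())
E
python3 - <<'E'
from loc import *
st(); p=snapshot("top"); s=snapshot("scene"); save(p,"t5",(100,150,510,400),1.9)
for n,c in(("top",p),("sc",s)):
    box(c,.475,.335,.06,.06,.09,n+" bar"); box(c,.475,.335,.06,.03,.045,n+" captop")
    box(c,.441,-.0635,.04,.03,.06,n+" batt"); box(c,.436,.0525,.04,.026,.06,n+" mA"); box(c,.465,-.147,.04,.026,.06,n+" mB")
    box(c,.658,.046,.05,.075,.095,n+" neck")
E
```

```text
t 30.12 tcp [0.444 0.245 0.176] jawyaw 67.2 F [-0.3 -0.5  0.1] open 0.702 q [-0.38  0.68 -0.35  1.99  0.42  0.54  0.16]
top bar none
top captop none
top batt [441.4 -63.4] [42.1 41.8] 8.8 z 39.9 393
top mA [436.4  52.7] [36.6 30. ] 76.7 z 35.9 242
top mB [ 487.1 -166.7] [35.9 29.9] 65.1 z 36.0 235
top neck [658.6  45.4] [53.9 51.9] 85.6 z 82.2 306
sc bar [473.9 335.5] [13.7 46.8] 82.3 z 63.4 72
sc captop [477.  334.7] [64.5 64.5] 78.8 z 35.4 325
sc batt [439.9 -62.5] [45.9 41.9] 7.6 z 39.7 202
sc mA [435.4  54.1] [36.7 35.2] 77.4 z 36.0 135
sc mB [ 486.3 -164.8] [36.6 29.4] 66.3 z 35.4 126
sc neck [658.7  45.4] [53.5 52.4] 75.8 z 81.9 224
```

View pics/t5.png

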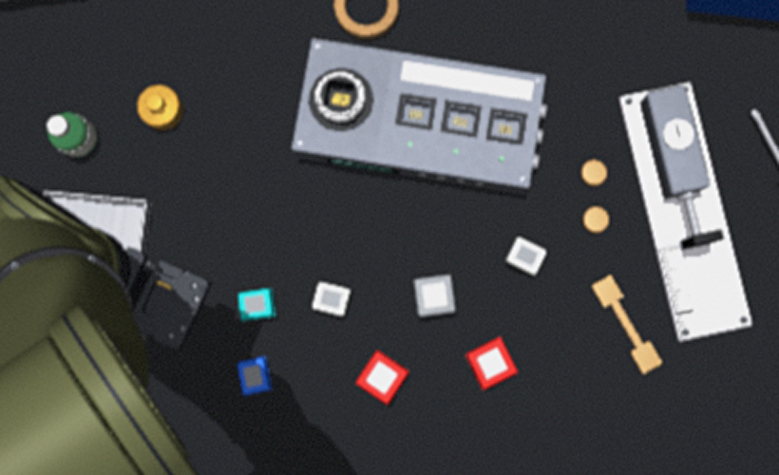

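Request:
{"fn": "carry_out", "kwargs": {"linear": [[0,-0.03,0],[0,-0.065,0],[0,-0.1,0],[0,-0.135,0],[0,-0.17,0],[0,-0.205,0],[0,-0.24,0],[-0.001,-0.27,0]], "roll": [-0.12,-0.24,-0.36,-0.48,-0.6,-0.72,-0.84,-0.96]}}

```text
clock: 30.88
tool_pos: [0.4417, -0.033, 0.1756]
eef_rot: [0.631, 0.776, 0.0, -0.005]
contact_force: [0.6, 0.3, -0.1]
opening: 0.703
```

Request:
{"fn": "carry_out", "kwargs": {"linear": [[0,-0.026,-0.01],[-0.001,-0.036,-0.03],[-0.001,-0.036,-0.05],[-0.001,-0.036,-0.05],[-0.001,-0.036,-0.05],[-0.001,-0.036,-0.05]], "roll": [-0.04,-0.06,-0.06,-0.06,-0.06,-0.06]}}

```text
clock: 31.38
tool_pos: [0.4413, -0.0681, 0.1263]
eef_rot: [0.654, 0.757, 0.001, -0.004]
contact_force: [0.3, -0.1, -0.3]
opening: 0.7
```

Run:
```python
from loc import *
st(); w=snapshot("wrist"); save(w,"w6")
box(w,.441,-.0635,.04,.03,.06," batt")
```

```text
t 31.38 tcp [ 0.4413 -0.0681  0.1263] jawyaw 8.4 F [ 0.3 -0.1 -0.3] open 0.7 q [ 0.11  0.72 -0.09  2.2   0.23  0.23 -0.04]
 batt [440.1 -64. ] [42.  42.1] 8.4 z 39.6 5620
```

View pics/w6.png

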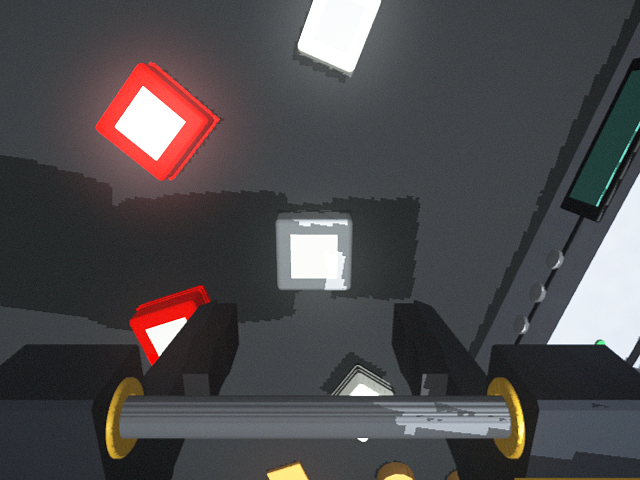

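Request:
{"fn": "carry_out", "kwargs": {"linear": [[-0.0005,0.0044,-0.02],[-0.0005,0.0044,-0.04],[-0.0005,0.0044,-0.06],[-0.0005,0.0044,-0.075],[-0.0005,0.0044,-0.085],[-0.0005,0.0044,-0.0905],[-0.0005,0.0044,-0.0905],[-0.0005,0.0044,-0.0905]], "roll": [0,0,0,0,0,0,0,0]}}

```text
clock: 32.1
tool_pos: [0.4438, -0.0642, 0.0407]
eef_rot: [0.653, 0.757, -0.0, -0.005]
contact_force: [-0.3, 0.1, -0.4]
opening: 0.698
```

Request:
{"fn": "carry_out", "kwargs": {"linear": [[0,0,0],[0,0,0],[0,0,0],[0,0,0],[0,0,0],[0,0,0]], "roll": [0,0,0,0,0,0], "gripper": 0, "grip_force": 20}}

```text
clock: 32.6
tool_pos: [0.444, -0.0641, 0.0414]
eef_rot: [0.653, 0.757, 0.0, -0.004]
contact_force: [-1.2, 0.6, 6.3]
opening: 0.476
```

Request:
{"fn": "carry_out", "kwargs": {"linear": [[0,0,0.02],[0,0,0.05],[0,0,0.08],[0,0,0.11],[0,0,0.13],[0,0,0.13]], "roll": [0,0,0,0,0,0]}}

```text
clock: 33.1
tool_pos: [0.4456, -0.064, 0.1746]
eef_rot: [0.653, 0.757, 0.002, -0.002]
contact_force: [0.9, -0.2, -0.7]
opening: 0.476
```

Run:
```python
from loc import *
st(); w=snapshot("wrist"); save(w,"w7")
box(w,.441,-.064,.04,.15,.19," batt")
```

```text
t 33.1 tcp [ 0.4456 -0.064   0.1746] jawyaw 8.4 F [ 0.9 -0.2 -0.7] open 0.476 q [ 0.41  0.67 -0.59  2.15  0.74  0.53 -0.58]
 batt [445.9 -63.5] [73.5 43.2] 8.2 z 172.8 19515
```

View pics/w7.png

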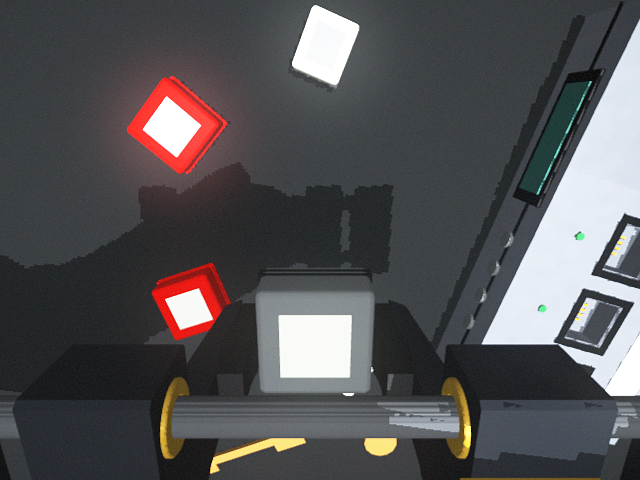

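Request:
{"fn": "carry_out", "kwargs": {"linear": [[0.02,0.012,0],[0.05,0.026,0],[0.08,0.041,0],[0.11,0.057,0],[0.14,0.072,0],[0.17,0.088,0],[0.2,0.103,0],[0.213,0.1097,0]], "roll": [-0.04,-0.08,-0.12,-0.16,-0.2,-0.24,-0.28,-0.295]}}

```text
clock: 33.82
tool_pos: [0.6605, 0.0487, 0.1709]
eef_rot: [0.758, 0.653, 0.003, -0.003]
contact_force: [0.7, -0.3, -0.9]
opening: 0.476
```

Request:
{"fn": "carry_out", "kwargs": {"linear": [[0,0,0],[0,0,0],[0,0,0]], "roll": [0,0,0]}}

```text
clock: 34.07
tool_pos: [0.6585, 0.0479, 0.169]
eef_rot: [0.757, 0.653, 0.001, -0.004]
contact_force: [-0.1, -0.0, -0.3]
opening: 0.472
```

Run:
```python
from loc import *
st(); w=snapshot("wrist"); save(w,"w8")
box(w,.645,-.04,.15,.05,.06," logger"); 
P,u,v=cloud(w); m=(P[:,2]>.0765)&(P[:,2]<.088)&(np.hypot(P[:,0]-.6586,P[:,1]-.0457)<.04); print(m.sum(),P[m].mean(0) if m.any() else '')
```

```text
t 34.07 tcp [0.6585 0.0479 0.169 ] jawyaw -8.4 F [-0.1 -0.  -0.3] open 0.472 q [ 0.14  0.89 -0.55  1.51  0.54  0.9  -0.73]
 logger [658.8  44.2] [ 92.3 130.7] 81.3 z 54.7 18212
1993 [0.65869163 0.05925373 0.08148386]
```

View pics/w8.png

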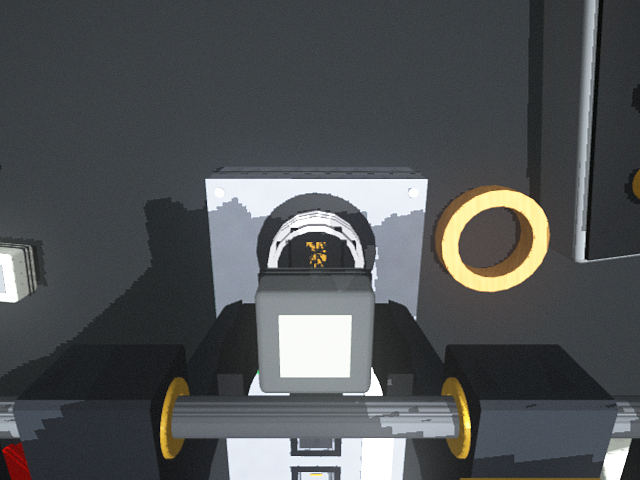

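Request:
{"fn": "carry_out", "kwargs": {"linear": [[0,-0.0024,-0.01],[0,-0.0024,-0.025],[0,-0.0024,-0.035],[0,-0.0024,-0.039],[0,-0.0024,-0.039],[0,-0.0024,-0.039]], "roll": [0,0,0,0,0,0]}}

```text
clock: 34.62
tool_pos: [0.6585, 0.0449, 0.1305]
eef_rot: [0.757, 0.653, 0.001, -0.004]
contact_force: [-0.4, 0.6, -0.5]
opening: 0.468
```

Run:
```python
from loc import *
st(); w=snapshot("scene"); save(w,"s9",(290,210,400,310),6)
```

```text
t 34.62 tcp [0.6585 0.0449 0.1305] jawyaw -8.5 F [-0.4  0.6 -0.5] open 0.468 q [ 0.13  0.94 -0.53  1.54  0.57  0.83 -0.76]
```

View pics/s9.png

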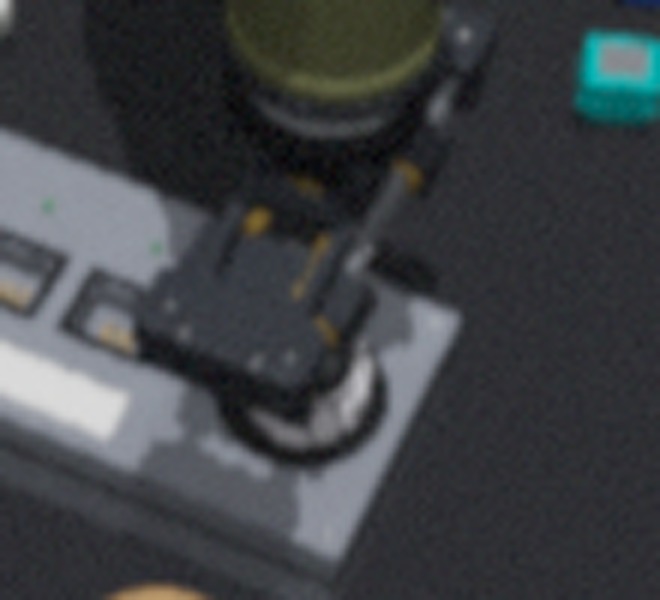

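Descend into the hole, watching force.

Request:
{"fn": "carry_out", "kwargs": {"linear": [[0,0.0004,-0.003],[0,0.0004,-0.006],[0,0.0004,-0.008],[0,0.0004,-0.01],[0,0.0004,-0.01]], "roll": [0,0,0,0,0]}}

```text
clock: 35.08
tool_pos: [0.6586, 0.0454, 0.1205]
eef_rot: [0.757, 0.653, 0.001, -0.004]
contact_force: [0.3, 0.4, -1.2]
opening: 0.476
```

Request:
{"fn": "carry_out", "kwargs": {"linear": [[0,0,-0.003],[0,0,-0.006],[0,0,-0.008],[0,0,-0.0095],[0,0,-0.0095]], "roll": [0,0,0,0,0]}}

```text
clock: 35.5
tool_pos: [0.6585, 0.0454, 0.1108]
eef_rot: [0.757, 0.653, 0.001, -0.004]
contact_force: [0.1, 0.9, -0.4]
opening: 0.477
```

Request:
{"fn": "carry_out", "kwargs": {"linear": [[0,0,-0.001],[0,0,-0.002],[0,0,-0.002]], "roll": [0,0,0]}}

```text
clock: 35.75
tool_pos: [0.6586, 0.0455, 0.1104]
eef_rot: [0.757, 0.653, 0.001, -0.003]
contact_force: [-3.0, -1.7, 9.6]
opening: 0.476
```

Request:
{"fn": "carry_out", "kwargs": {"linear": [[0,0,0],[0,0,0],[0,0,0],[0,0,0],[0,0,0]], "roll": [0,0,0,0,0], "gripper": 0.7}}

```text
clock: 36.17
tool_pos: [0.6586, 0.0455, 0.1102]
eef_rot: [0.757, 0.653, 0.001, -0.003]
contact_force: [0.3, 0.7, -0.5]
opening: 0.701
```

Request:
{"fn": "carry_out", "kwargs": {"linear": [[0,0,0.01],[0,0,0.03],[0,0,0.06],[0,0,0.09],[-0.03,-0.03,0.09],[-0.06,-0.06,0.09],[-0.09,-0.09,0.09],[-0.12,-0.12,0.09]], "roll": [0,0,0,0,0,0,0,0]}}

```text
clock: 36.83
tool_pos: [0.5395, -0.0734, 0.201]
eef_rot: [0.757, 0.653, 0.001, -0.003]
contact_force: [-0.1, -1.0, 0.0]
opening: 0.701
```

Run:
```python
from loc import *
st(); p=snapshot("top"); s=snapshot("scene"); save(s,"s10",(180,130,520,400),2.3); w=snapshot("wrist"); save(w,"w10")
for n,c in(("top",p),("sc",s),("w",w)):
    box(c,.658,.045,.04,.1,.13,n+" batt"); box(c,.436,.0525,.04,.026,.06,n+" mA"); box(c,.487,-.1665,.04,.026,.06,n+" mB")
    box(c,.645,-.04,.17,.048,.062,n+" logger")
```

```text
t 36.83 tcp [ 0.5395 -0.0734  0.201 ] jawyaw -8.4 F [-0.1 -1.   0. ] open 0.701 q [ 0.4   0.72 -0.58  1.85  0.55  0.74 -0.64]
top batt [660.2  46.1] [41.9 42.7] 81.7 z 108.8 411
top mA [436.3  52.7] [36.  29.8] 76.5 z 35.7 241
top mB none
top logger [653.1   6.4] [169.9 133.8] 81.4 z 55.3 2601
sc batt [657.6  47.1] [42.3 47.6] 82.3 z 108.6 284
sc mA [434.9  53.6] [36.  34.2] 73.4 z 35.9 136
sc mB [ 486.  -166.4] [38.9 32.8] 64.5 z 35.1 135
sc logger [644.3 -42.8] [272.  135.1] 81.2 z 55.2 3971
w batt [656.2  27.5] [ 7.3 42.2] 79.2 z 108.1 1663
w mA [435.7  52. ] [36.1 30.4] 76.2 z 35.3 3002
w mB [ 486.7 -166.9] [37.1 30. ] 64.0 z 35.4 1621
w logger [642.2 -67.6] [224.2 131.5] 81.3 z 54.8 58241
```

View pics/s10.png

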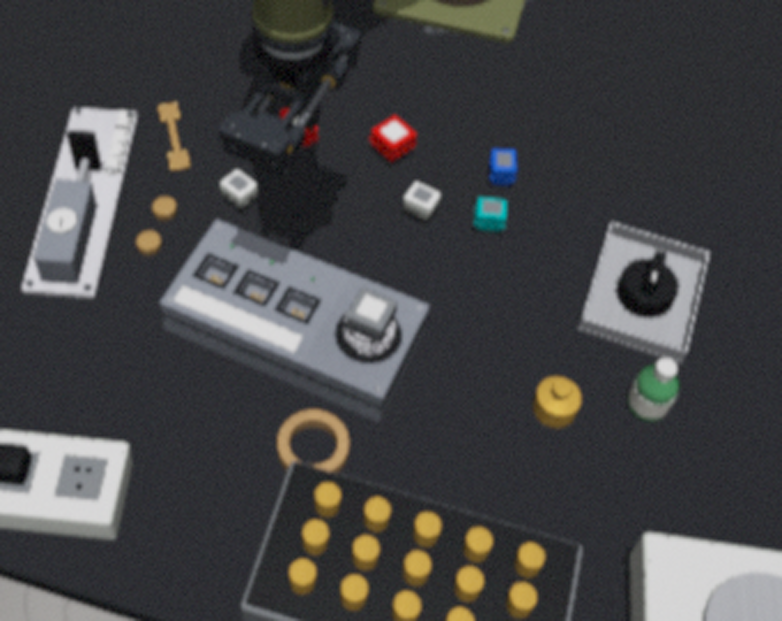

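View pics/w10.png

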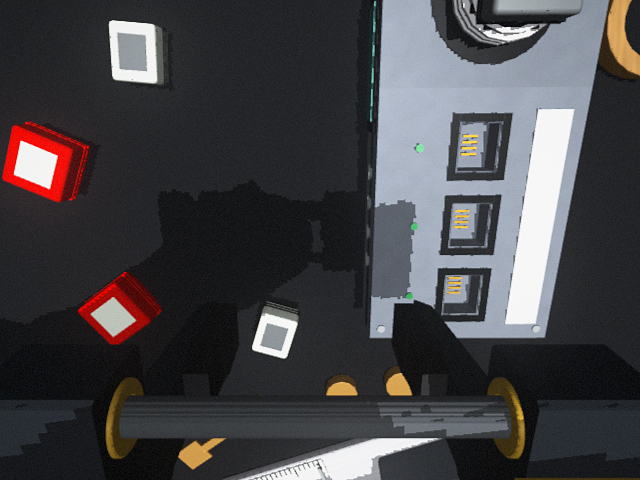

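Request:
{"fn": "carry_out", "kwargs": {"linear": [[-0.02,0.025,-0.01],[-0.04,0.05,-0.02],[-0.06,0.075,-0.04],[-0.08,0.1,-0.06],[-0.1,0.12,-0.08],[-0.103,0.126,-0.09],[-0.103,0.126,-0.09],[-0.103,0.126,-0.09]], "roll": [0,-0.03,-0.06,-0.09,-0.09,-0.09,-0.09,-0.09], "gripper": 0.55}}

```text
clock: 37.65
tool_pos: [0.4364, 0.0514, 0.1106]
eef_rot: [0.787, 0.617, -0.001, -0.003]
contact_force: [0.7, -0.3, 0.2]
opening: 0.549
```

Run:
```python
from loc import *
st(); w=snapshot("wrist"); save(w,"w11")
box(w,.436,.0525,.03,.026,.06," mA")
```

```text
t 37.65 tcp [0.4364 0.0514 0.1106] jawyaw -13.8 F [ 0.7 -0.3  0.2] open 0.549 q [-0.06  0.76 -0.25  2.23  0.76  0.24 -1.23]
 mA [435.1  52.3] [36.3 30. ] 76.1 z 35.5 3773
```

View pics/w11.png

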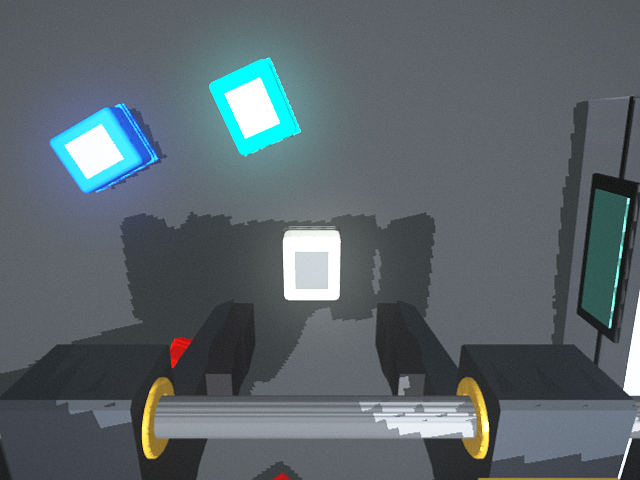

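Request:
{"fn": "carry_out", "kwargs": {"linear": [[-0.0006,0.001,-0.02],[-0.0006,0.001,-0.04],[-0.0006,0.001,-0.055],[-0.0006,0.001,-0.065],[-0.0006,0.001,-0.072],[-0.0006,0.001,-0.0766],[-0.0006,0.001,-0.0766],[-0.0006,0.001,-0.0766]], "roll": [0,0,0,0,0,0,0,0]}}

```text
clock: 38.37
tool_pos: [0.4389, 0.0505, 0.0342]
eef_rot: [0.788, 0.615, 0.002, -0.002]
contact_force: [-0.1, -0.8, -0.3]
opening: 0.552
```

Run:
```python
from loc import *
st()
```

```text
t 38.37 tcp [0.4389 0.0505 0.0342] jawyaw -14.0 F [-0.1 -0.8 -0.3] open 0.552 q [-0.09  0.93 -0.21  2.24  1.68  0.16 -2.14]
```

Request:
{"fn": "carry_out", "kwargs": {"linear": [[-0.0015,0.001,0],[-0.003,0.0018,0],[-0.003,0.0018,0],[-0.003,0.0018,0],[-0.003,0.0018,0]], "roll": [0,0,0,0,0]}}

```text
clock: 38.78
tool_pos: [0.4361, 0.0523, 0.0345]
eef_rot: [0.788, 0.615, 0.002, -0.001]
contact_force: [-0.1, -0.5, 0.4]
opening: 0.551
```

Run:
```python
from loc import *
st()
```

```text
t 38.78 tcp [0.4361 0.0523 0.0345] jawyaw -14.0 F [-0.1 -0.5  0.4] open 0.551 q [-0.08  0.93 -0.23  2.25  1.7   0.18 -2.17]
```

Request:
{"fn": "carry_out", "kwargs": {"linear": [[0,0,0],[0,0,0],[0,0,0],[0,0,0],[0,0,0],[0,0,0]], "roll": [0,0,0,0,0,0], "gripper": 0, "grip_force": 15}}

```text
clock: 39.28
tool_pos: [0.4361, 0.0524, 0.0346]
eef_rot: [0.788, 0.615, 0.002, -0.002]
contact_force: [0.1, 0.8, 1.2]
opening: 0.338
```

Request:
{"fn": "carry_out", "kwargs": {"linear": [[0,0,0.01],[0,0,0.03],[0,0,0.06],[0,0,0.09],[0,0,0.11],[0,0,0.11],[0,0,0.11]], "roll": [0,0,0,0,0,0,0]}}

```text
clock: 39.87
tool_pos: [0.4372, 0.0525, 0.1462]
eef_rot: [0.789, 0.615, 0.005, -0.001]
contact_force: [-0.5, 0.4, 0.1]
opening: 0.339
```

Run:
```python
from loc import *
st(); w=snapshot("wrist"); save(w,"w12")
```

```text
t 39.87 tcp [0.4372 0.0525 0.1462] jawyaw -14.1 F [-0.5  0.4  0.1] open 0.339 q [ 0.12  0.72 -0.55  2.2   0.89  0.45 -1.4 ]
```

View pics/w12.png

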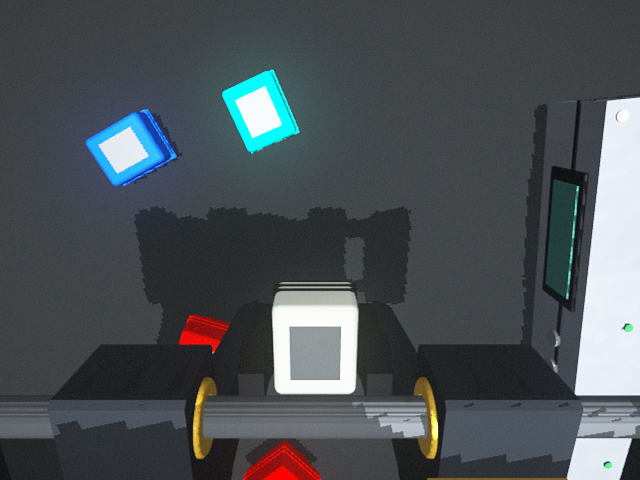

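Request:
{"fn": "carry_out", "kwargs": {"linear": [[0.02,-0.01,0],[0.05,-0.023,0],[0.08,-0.037,0],[0.11,-0.05,0],[0.14,-0.063,0],[0.17,-0.076,0],[0.195,-0.087,0],[0.2085,-0.0919,0]], "roll": [0.012,0.024,0.036,0.048,0.06,0.072,0.084,0.096]}}

```text
clock: 40.58
tool_pos: [0.6471, -0.0435, 0.1417]
eef_rot: [0.759, 0.651, 0.001, 0.0]
contact_force: [-0.4, 0.7, -1.9]
opening: 0.339
```

Request:
{"fn": "carry_out", "kwargs": {"linear": [[0,0,0],[0,0,0],[0,0,0]], "roll": [0,0,0]}}

```text
clock: 40.83
tool_pos: [0.6452, -0.0429, 0.1397]
eef_rot: [0.759, 0.651, -0.001, -0.001]
contact_force: [-0.6, -0.2, -0.5]
opening: 0.338
```

Run:
```python
from loc import *
st(); w=snapshot("wrist"); save(w,"w13")
s=snapshot("scene")
for d in tip_of(w,"bay1"): print(d, deproj(w,d["pixel"],.055))
for d in tip_of(s,"bay1"): print(d, deproj(s,d["pixel"],.055))
```

```text
t 40.83 tcp [ 0.6452 -0.0429  0.1397] jawyaw -8.7 F [-0.6 -0.2 -0.5] open 0.338 q [ 0.35  0.95 -0.71  1.57  0.74  0.9  -0.77]
{'pixel': [317.7, 257.6], 'confidence': 0.58} [ 0.64799308 -0.04000031  0.055     ]
{'pixel': [309.8, 261.3], 'confidence': 0.92} [ 0.64169105 -0.03761852  0.055     ]
{'pixel': [272.8, 245.1], 'confidence': 0.89} [ 0.62334188 -0.14517228  0.055     ]
{'pixel': [291.6, 254.5], 'confidence': 0.63} [ 0.63621096 -0.08873134  0.055     ]
```

View pics/w13.png

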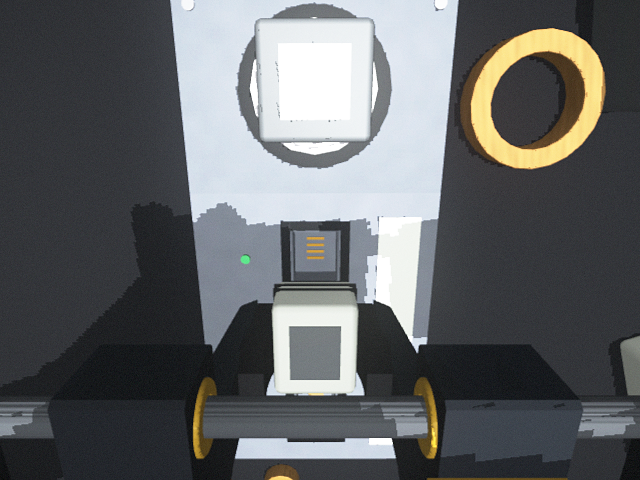

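Request:
{"fn": "carry_out", "kwargs": {"linear": [[0.0005,0.0035,-0.01],[0.0005,0.0035,-0.025],[0.0005,0.0035,-0.038],[0.0005,0.0035,-0.045],[0.0005,0.0035,-0.045],[0.0005,0.0035,-0.045]], "roll": [0,0,0,0,0,0]}}

```text
clock: 41.53
tool_pos: [0.6462, -0.0393, 0.0956]
eef_rot: [0.759, 0.652, 0.0, -0.001]
contact_force: [0.9, 0.1, -0.5]
opening: 0.339
```

Run:
```python
from loc import *
st(); w=snapshot("wrist"); save(w,"w14",(180,180,440,420),2.5)
```

```text
t 41.53 tcp [ 0.6462 -0.0393  0.0956] jawyaw -8.7 F [ 0.9  0.1 -0.5] open 0.339 q [ 0.33  1.01 -0.67  1.59  0.79  0.83 -0.81]
```

View pics/w14.png

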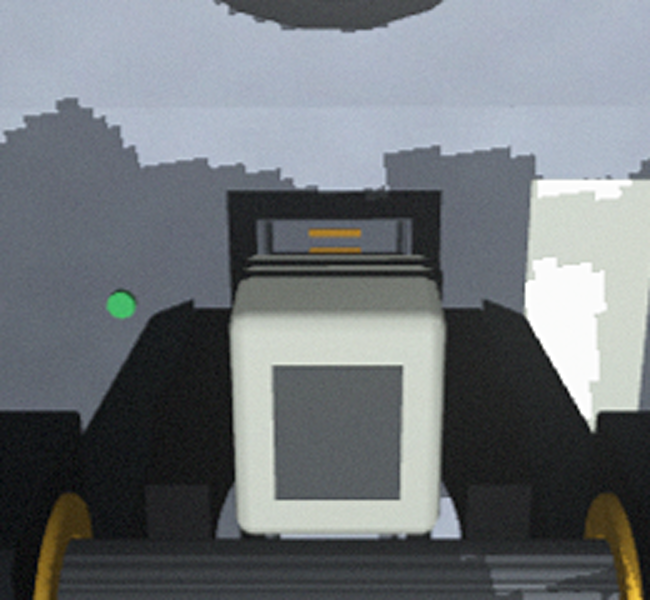

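Module is laterally aligned with the bay (bay frame crop 228–440, module 232–442). Descend.

Request:
{"fn": "carry_out", "kwargs": {"linear": [[-0.0005,0,-0.003],[-0.0005,0,-0.006],[-0.0005,0,-0.009],[-0.0005,0,-0.011],[-0.0005,0,-0.011]], "roll": [0,0,0,0,0]}}

```text
clock: 42.0
tool_pos: [0.646, -0.0393, 0.0849]
eef_rot: [0.759, 0.652, 0.0, -0.0]
contact_force: [0.8, 0.2, -0.4]
opening: 0.337
```

Request:
{"fn": "carry_out", "kwargs": {"linear": [[0,0,-0.003],[0,0,-0.006],[0,0,-0.0075],[0,0,-0.0085],[0,0,-0.009],[0,0,-0.009]], "roll": [0,0,0,0,0,0]}}

```text
clock: 42.5
tool_pos: [0.6459, -0.0394, 0.0776]
eef_rot: [0.759, 0.651, 0.0, 0.0]
contact_force: [-4.5, -1.4, 11.8]
opening: 0.338
```

Seated (z 77.6, 12 N). Release and go for module B.

Request:
{"fn": "carry_out", "kwargs": {"linear": [[0,0,0],[0,0,0],[0,0,0],[0,0,0],[0,0,0]], "roll": [0,0,0,0,0], "gripper": 0.55}}

```text
clock: 42.92
tool_pos: [0.6458, -0.0394, 0.0773]
eef_rot: [0.759, 0.651, 0.0, -0.0]
contact_force: [-0.5, -1.6, -0.7]
opening: 0.551
```

Request:
{"fn": "carry_out", "kwargs": {"linear": [[0,0,0.01],[0,0,0.035],[0,0,0.06],[-0.03,-0.025,0.07],[-0.06,-0.05,0.07],[-0.09,-0.075,0.07],[-0.12,-0.1,0.05],[-0.14,-0.11,0.05]], "roll": [0,0,0,-0.05,-0.1,-0.15,-0.2,-0.25]}}

```text
clock: 43.58
tool_pos: [0.5017, -0.1535, 0.1261]
eef_rot: [0.836, 0.549, -0.003, -0.0]
contact_force: [-0.5, -1.3, -0.3]
opening: 0.549
```

Run:
```python
from loc import *
st(); w=snapshot("wrist"); save(w,"w15"); s=snapshot("scene"); p=snapshot("top")
for n,c in(("top",p),("sc",s),("w",w)):
    box(c,.487,-.1665,.06,.026,.06,n+" mB"); box(c,.6457,-.0393,.03,.066,.09,n+" mA")
```

```text
t 43.58 tcp [ 0.5017 -0.1535  0.1261] jawyaw -23.4 F [-0.5 -1.3 -0.3] open 0.549 q [ 0.56  0.83 -0.59  1.96  0.81  0.61 -0.99]
top mB none
top mA [647.2 -39.8] [36.  31.3] 80.2 z 78.9 254
sc mB [ 486.1 -165.4] [37.1 30.8] 63.9 z 35.8 129
sc mA [645.5 -39. ] [37.6 32. ] 82.8 z 78.8 187
w mB [ 487.  -167.1] [36.3 29.8] 64.8 z 35.4 3124
w mA none
```

View pics/w15.png

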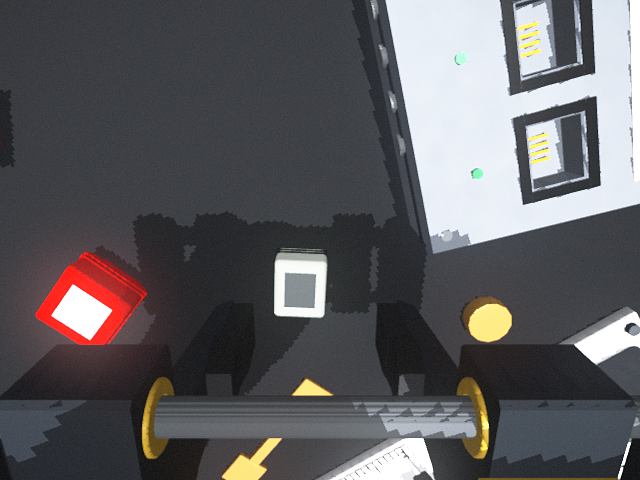

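Request:
{"fn": "carry_out", "kwargs": {"linear": [[-0.007,-0.006,-0.01],[-0.0147,-0.0134,-0.025],[-0.0147,-0.0134,-0.045],[-0.0147,-0.0134,-0.062],[-0.0147,-0.0134,-0.07],[-0.0147,-0.0134,-0.07],[-0.0147,-0.0134,-0.07]], "roll": [-0.015,-0.03,-0.03,-0.03,-0.03,-0.03,-0.03]}}

```text
clock: 44.32
tool_pos: [0.4908, -0.1634, 0.058]
eef_rot: [0.842, 0.539, -0.0, 0.0]
contact_force: [0.2, 0.3, 1.2]
opening: 0.556
```

Run:
```python
from loc import *
st()
```

```text
t 44.32 tcp [ 0.4908 -0.1634  0.058 ] jawyaw -24.8 F [0.2 0.3 1.2] open 0.556 q [ 0.5   0.92 -0.45  2.01  0.96  0.43 -1.13]
```

Request:
{"fn": "carry_out", "kwargs": {"linear": [[-0.0037,-0.0035,0],[-0.0037,-0.0035,-0.006],[-0.0037,-0.0035,-0.014],[-0.0037,-0.0035,-0.02],[-0.0037,-0.0035,-0.024],[-0.0037,-0.0035,-0.024],[-0.0037,-0.0035,-0.024]], "roll": [0,0,0,0,0,0,0]}}

```text
clock: 44.9
tool_pos: [0.4869, -0.1667, 0.0336]
eef_rot: [0.842, 0.539, -0.001, -0.0]
contact_force: [0.8, 0.3, -0.1]
opening: 0.551
```

Run:
```python
from loc import *
st()
```

```text
t 44.9 tcp [ 0.4869 -0.1667  0.0336] jawyaw -24.8 F [ 0.8  0.3 -0.1] open 0.551 q [ 0.47  0.96 -0.39  2.02  1.03  0.37 -1.18]
```

Request:
{"fn": "carry_out", "kwargs": {"linear": [[0,0,0],[0,0,0],[0,0,0],[0,0,0],[0,0,0],[0,0,0]], "roll": [0,0,0,0,0,0], "gripper": 0, "grip_force": 15}}

```text
clock: 45.4
tool_pos: [0.487, -0.1668, 0.0337]
eef_rot: [0.842, 0.539, -0.0, 0.0]
contact_force: [-0.6, 0.7, 0.9]
opening: 0.343
```

Request:
{"fn": "carry_out", "kwargs": {"linear": [[0,0,0.01],[0,0,0.03],[0,0,0.06],[0,0,0.09],[0,0,0.1],[0,0,0.1],[0,0,0.1]], "roll": [0,0,0,0.05,0.1,0.15,0.2]}}

```text
clock: 45.98
tool_pos: [0.4874, -0.1671, 0.1356]
eef_rot: [0.784, 0.621, 0.0, 0.001]
contact_force: [-0.1, 0.0, -0.2]
opening: 0.336
```

Run:
```python
from loc import *
st(); w=snapshot("wrist"); save(w,"w16")
```

```text
t 45.98 tcp [ 0.4874 -0.1671  0.1356] jawyaw -13.2 F [-0.1  0.  -0.2] open 0.336 q [ 0.63  0.82 -0.65  1.99  0.85  0.63 -0.82]
```

View pics/w16.png

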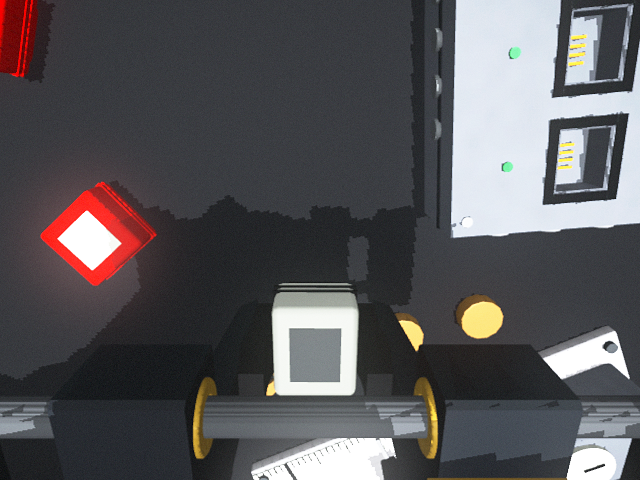

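Held. To bay 3: shift (0.143, 0.025), roll +0.08.

Request:
{"fn": "carry_out", "kwargs": {"linear": [[0.02,0.004,0],[0.045,0.008,0],[0.07,0.012,0],[0.095,0.016,0],[0.12,0.021,0],[0.135,0.024,0],[0.143,0.025,0],[0.143,0.025,0]], "roll": [0.01,0.02,0.03,0.04,0.05,0.06,0.07,0.08]}}

```text
clock: 46.7
tool_pos: [0.6314, -0.141, 0.1352]
eef_rot: [0.757, 0.653, 0.001, 0.0]
contact_force: [0.3, 0.4, 0.0]
opening: 0.341
```

Request:
{"fn": "carry_out", "kwargs": {"linear": [[0,0,0],[0,0,0],[0,0,0]], "roll": [0,0,0]}}

```text
clock: 46.95
tool_pos: [0.6305, -0.1414, 0.1353]
eef_rot: [0.757, 0.653, 0.0, 0.0]
contact_force: [0.8, -0.2, 0.0]
opening: 0.34
```

Run:
```python
from loc import *
st()
```

```text
t 46.95 tcp [ 0.6305 -0.1414  0.1353] jawyaw -8.5 F [ 0.8 -0.2  0. ] open 0.34 q [ 0.51  0.96 -0.72  1.58  0.76  0.9  -0.63]
```

Request:
{"fn": "carry_out", "kwargs": {"linear": [[-0.0002,-0.0008,-0.01],[-0.0002,-0.0008,-0.025],[-0.0002,-0.0008,-0.036],[-0.0002,-0.0008,-0.041],[-0.0002,-0.0008,-0.041],[-0.0002,-0.0008,-0.041]], "roll": [0,0,0,0,0,0]}}

```text
clock: 47.45
tool_pos: [0.63, -0.142, 0.0935]
eef_rot: [0.757, 0.653, 0.0, -0.0]
contact_force: [0.1, 0.6, -1.0]
opening: 0.339
```

Run:
```python
from loc import *
st(); w=snapshot("wrist"); save(w,"w17",(180,180,440,420),2.5)
```

```text
t 47.45 tcp [ 0.63   -0.142   0.0935] jawyaw -8.5 F [ 0.1  0.6 -1. ] open 0.339 q [ 0.5   1.01 -0.68  1.6   0.8   0.83 -0.66]
```

View pics/w17.png

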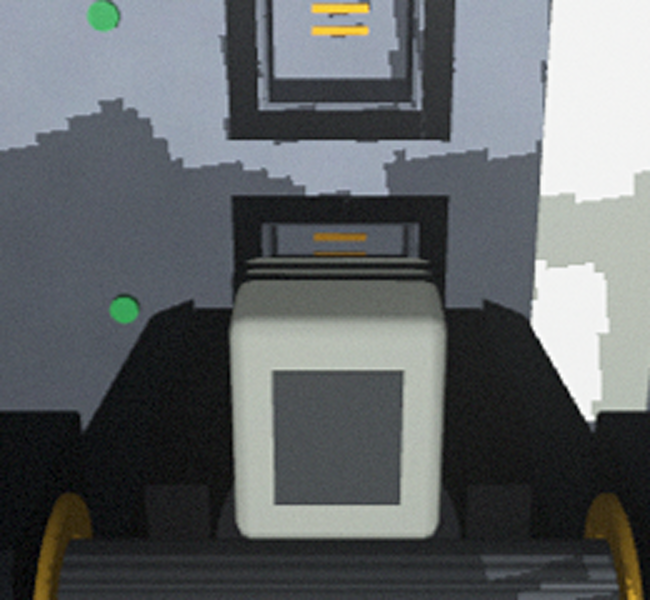

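Request:
{"fn": "carry_out", "kwargs": {"linear": [[0.0003,0,-0.003],[0.0003,0,-0.006],[0.0003,0,-0.009],[0.0003,0,-0.011],[0.0003,0,-0.011]], "roll": [0,0,0,0,0]}}

```text
clock: 47.92
tool_pos: [0.6304, -0.142, 0.0827]
eef_rot: [0.757, 0.653, 0.0, -0.0]
contact_force: [0.0, 0.2, -0.3]
opening: 0.337
```

Request:
{"fn": "carry_out", "kwargs": {"linear": [[0,0,-0.003],[0,0,-0.005],[0,0,-0.0065],[0,0,-0.0075],[0,0,-0.0075],[0,0,-0.0075]], "roll": [0,0,0,0,0,0]}}

```text
clock: 48.42
tool_pos: [0.6303, -0.142, 0.0767]
eef_rot: [0.757, 0.653, -0.0, 0.0]
contact_force: [-3.7, -0.9, 11.2]
opening: 0.341
```

Request:
{"fn": "carry_out", "kwargs": {"linear": [[0,0,0],[0,0,0],[0,0,0],[0,0,0],[0,0,0]], "roll": [0,0,0,0,0], "gripper": 0.55}}

```text
clock: 48.83
tool_pos: [0.6302, -0.142, 0.0764]
eef_rot: [0.757, 0.653, -0.0, 0.0]
contact_force: [0.1, 0.1, -0.4]
opening: 0.548
```

Request:
{"fn": "carry_out", "kwargs": {"linear": [[0,0,0.01],[0,0,0.03],[0,0,0.06],[0,0,0.09],[-0.03,-0.02,0.1],[-0.06,-0.05,0.1],[-0.09,-0.08,0.1],[-0.12,-0.11,0.1]], "roll": [0,0,0,0,0.05,0.1,0.15,0.2]}}

```text
clock: 49.5
tool_pos: [0.5108, -0.2513, 0.1775]
eef_rot: [0.687, 0.727, -0.0, 0.001]
contact_force: [0.3, -1.5, -0.6]
opening: 0.55
```

Run:
```python
from loc import *
st(); w=snapshot("wrist"); save(w,"w18"); s=snapshot("scene"); p=snapshot("top"); save(p,"t18",(100,140,510,400),1.9); save(s,"s18",(150,130,520,400),2.1)
for n,c in(("top",p),("sc",s),("w",w)):
    box(c,.6303,-.1421,.03,.066,.09,n+" mB"); box(c,.6457,-.0393,.03,.066,.09,n+" mA"); box(c,.658,.045,.04,.1,.13,n+" batt"); box(c,.507,-.36,.04,.07,.1,n+" tab")
    box(c,.475,.335,.06,.05,.09,n+" bar")
for d in cut_out(p,"module1_mid")+cut_out(s,"module1_mid"): print(d["pixel"],d["confidence"])
```

```text
t 49.5 tcp [ 0.5108 -0.2513  0.1775] jawyaw 3.2 F [ 0.3 -1.5 -0.6] open 0.55 q [ 0.83  0.84 -0.81  1.8   0.79  0.86 -0.31]
top mB [ 631.5 -142.1] [36.6 31.5] 82.1 z 78.6 256
top mA [647.1 -39.8] [36.1 30.8] 81.1 z 78.9 251
top batt [659.7  46.1] [41.9 42.2] 80.5 z 109.3 415
top tab none
top bar [476.6 334.9] [15.8 45.6] 83.0 z 62.2 178
sc mB [ 630.5 -140.6] [35.8 32.2] 82.6 z 77.7 173
sc mA [646.1 -38.4] [37.5 33.4] 79.8 z 78.4 191
sc batt [658.7  46.3] [42.9 44.9] 81.6 z 109.1 281
sc tab [ 506.3 -359.1] [13.3 33.4] 11.4 z 78.3 67
sc bar [475.3 335.7] [14.3 49.6] 84.6 z 62.8 93
w mB [ 630.5 -143.4] [36.9 31.4] 80.9 z 78.5 5322
w mA none
w batt none
w tab [ 504.5 -347.2] [ 8.1 14.3] 72.0 z 76.8 264
w bar none
[233.6, 308.4] 0.67
[435.0, 329.7] 0.66
[231.9, 346.3] 0.63
[318.7, 206.2] 0.5
[528.2, 260.4] 0.16
[393.5, 223.1] 0.72
[211.7, 217.4] 0.63
[308.2, 260.0] 0.55
[401.3, 202.5] 0.44
```

View pics/s18.png

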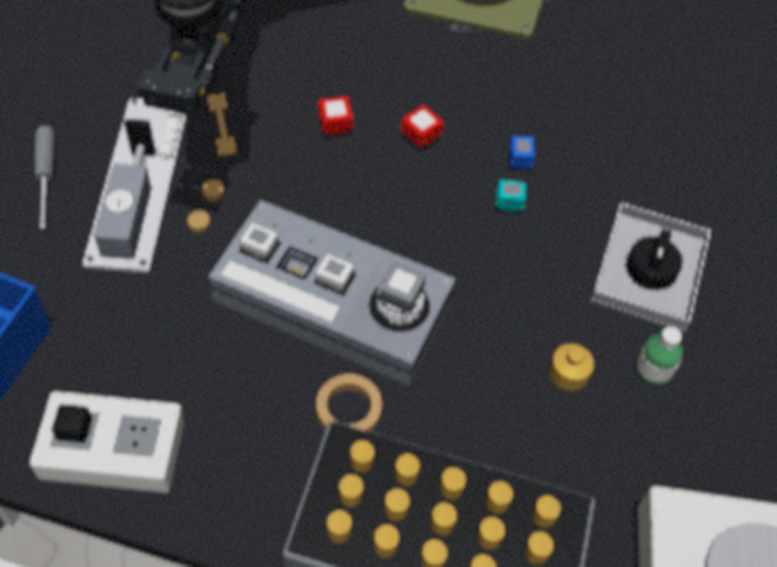

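View pics/t18.png

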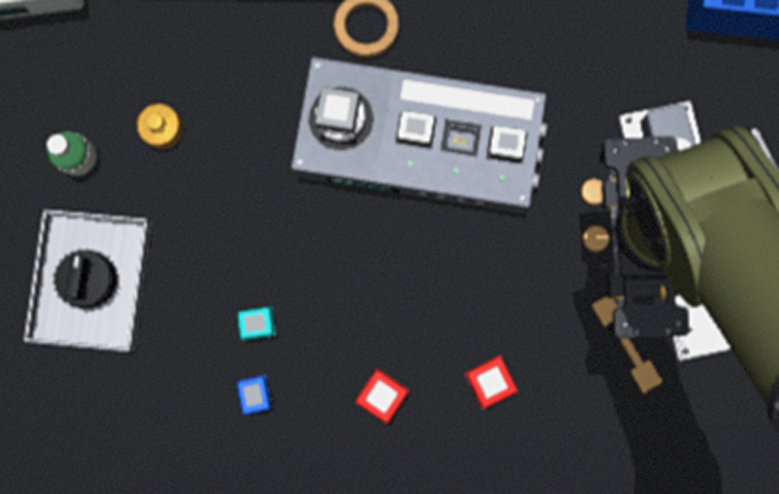

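View pics/w18.png

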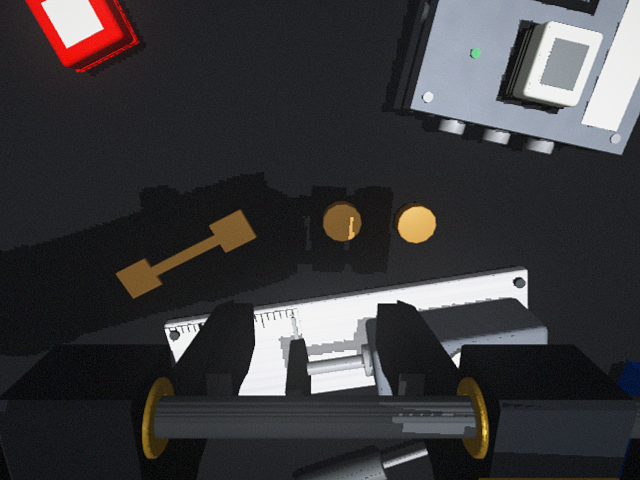

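Request:
{"fn": "carry_out", "kwargs": {"linear": [[0,-0.02,0],[-0.001,-0.045,0],[-0.002,-0.07,-0.01],[-0.003,-0.095,-0.03],[-0.004,-0.1085,-0.05],[-0.004,-0.1085,-0.06],[-0.004,-0.1085,-0.06],[-0.004,-0.1085,-0.06]], "roll": [0.03,0.06,0.09,0.12,0.15,0.15,0.15,0.15], "gripper": 0.5}}

```text
clock: 50.42
tool_pos: [0.5101, -0.3554, 0.1176]
eef_rot: [0.631, 0.776, 0.002, 0.0]
contact_force: [-0.3, 1.0, -0.0]
opening: 0.504
```

Run:
```python
from loc import *
st(); w=snapshot("wrist"); save(w,"w19"); box(w,.507,-.36,.04,.07,.1,"w tab")
```

```text
t 50.42 tcp [ 0.5101 -0.3554  0.1176] jawyaw 11.7 F [-0.3  1.  -0. ] open 0.504 q [ 0.96  0.99 -0.81  1.67  0.88  0.89 -0.01]
w tab [ 505.9 -361.5] [12.  34.3] 12.7 z 79.3 1998
```

View pics/w19.png

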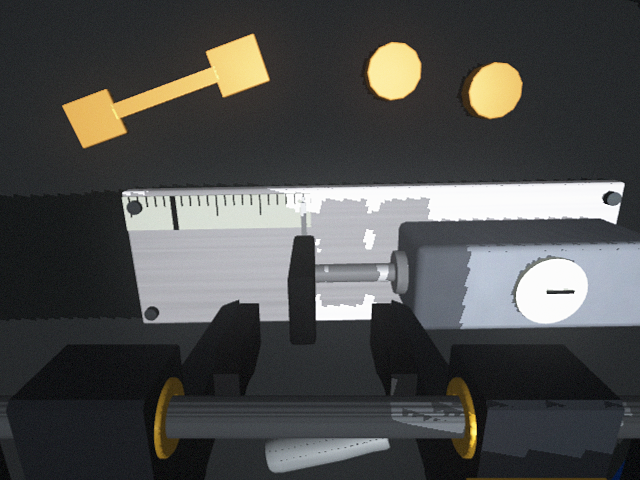

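Request:
{"fn": "carry_out", "kwargs": {"linear": [[-0.0039,-0.005,0],[-0.0039,-0.005,-0.012],[-0.0039,-0.005,-0.026],[-0.0039,-0.005,-0.04],[-0.0039,-0.005,-0.048],[-0.0039,-0.005,-0.0516],[-0.0039,-0.005,-0.0516],[-0.0039,-0.005,-0.0516]], "roll": [0.005,0.005,0.005,0.005,0.005,0.005,0.005,0.005]}}

```text
clock: 51.13
tool_pos: [0.5068, -0.3604, 0.0665]
eef_rot: [0.629, 0.777, 0.002, 0.001]
contact_force: [0.2, 0.2, 0.5]
opening: 0.501
```

Run:
```python
from loc import *
st(); w=snapshot("wrist"); save(w,"w20",(150,180,500,420),2)
```

```text
t 51.13 tcp [ 0.5068 -0.3604  0.0665] jawyaw 12.0 F [0.2 0.2 0.5] open 0.501 q [ 0.94  1.05 -0.76  1.68  0.96  0.82 -0.05]
```

View pics/w20.png

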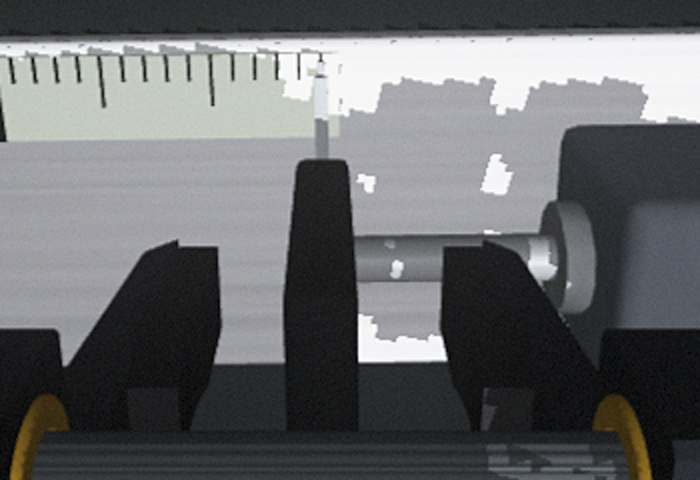

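Request:
{"fn": "carry_out", "kwargs": {"linear": [[-0.0005,0,0],[-0.0005,0,0],[-0.0005,0,0],[-0.0005,0,0],[-0.0005,0,0],[-0.0005,0,0],[-0.0005,0,0]], "roll": [0,0,0,0,0,0,0], "gripper": 0, "grip_force": 45}}

```text
clock: 51.77
tool_pos: [0.5055, -0.3609, 0.0671]
eef_rot: [0.629, 0.777, 0.001, 0.001]
contact_force: [-3.7, -0.0, 4.4]
opening: 0.129
```

Run:
```python
from loc import *
st()
```

```text
t 51.77 tcp [ 0.5055 -0.3609  0.0671] jawyaw 12.0 F [-3.7 -0.   4.4] open 0.129 q [ 0.94  1.05 -0.76  1.68  0.96  0.82 -0.05]
```

Request:
{"fn": "carry_out", "kwargs": {"linear": [[-0.003,-0.0006,0],[-0.0075,-0.0016,0],[-0.012,-0.0026,0],[-0.017,-0.0036,0],[-0.022,-0.0047,0],[-0.027,-0.0057,0],[-0.032,-0.0068,0],[-0.0367,-0.0078,0]], "roll": [0,0,0,0,0,0,0,0]}}

```text
clock: 52.43
tool_pos: [0.4707, -0.3687, 0.0672]
eef_rot: [0.629, 0.777, 0.003, 0.002]
contact_force: [7.9, -1.5, -8.9]
opening: 0.129
```

Run:
```python
from loc import *
st()
```

```text
t 52.43 tcp [ 0.4707 -0.3687  0.0672] jawyaw 12.1 F [ 7.9 -1.5 -8.9] open 0.129 q [ 0.99  1.03 -0.75  1.76  0.99  0.77 -0.06]
```

Request:
{"fn": "carry_out", "kwargs": {"linear": [[-0.005,-0.001,0],[-0.01,-0.002,0],[-0.015,-0.003,0],[-0.02,-0.004,0],[-0.025,-0.005,0],[-0.03,-0.006,0],[-0.034,-0.0068,0],[-0.036,-0.0075,0]], "roll": [0,0,0,0,0,0,0,0]}}

```text
clock: 53.1
tool_pos: [0.4391, -0.3759, 0.0672]
eef_rot: [0.628, 0.778, 0.007, 0.006]
contact_force: [13.5, -0.5, -15.4]
opening: 0.128
```

Run:
```python
from loc import *
st(); w=snapshot("wrist"); save(w,"w21",(150,180,500,420),2)
```

```text
t 53.1 tcp [ 0.4391 -0.3759  0.0672] jawyaw 12.1 F [ 13.5  -0.5 -15.4] open 0.128 q [ 1.04  1.01 -0.74  1.83  1.02  0.72 -0.07]
```

View pics/w21.png

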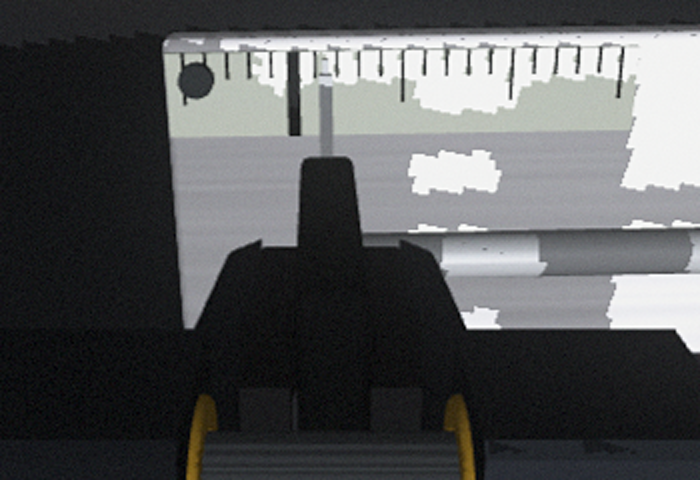

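Request:
{"fn": "carry_out", "kwargs": {"linear": [[-0.004,-0.0006,0],[-0.007,-0.0012,0],[-0.009,-0.0015,0],[-0.009,-0.0015,0]], "roll": [0,0,0,0]}}

```text
clock: 53.48
tool_pos: [0.4345, -0.3769, 0.0672]
eef_rot: [0.628, 0.778, 0.011, 0.009]
contact_force: [14.8, -0.7, -14.9]
opening: 0.136
```

Run:
```python
from loc import *
st(); w=snapshot("wrist"); save(w,"w22",(150,180,500,420),2)
```

```text
t 53.48 tcp [ 0.4345 -0.3769  0.0672] jawyaw 12.2 F [ 14.8  -0.7 -14.9] open 0.136 q [ 1.06  1.01 -0.74  1.84  1.03  0.7  -0.07]
```

View pics/w22.png

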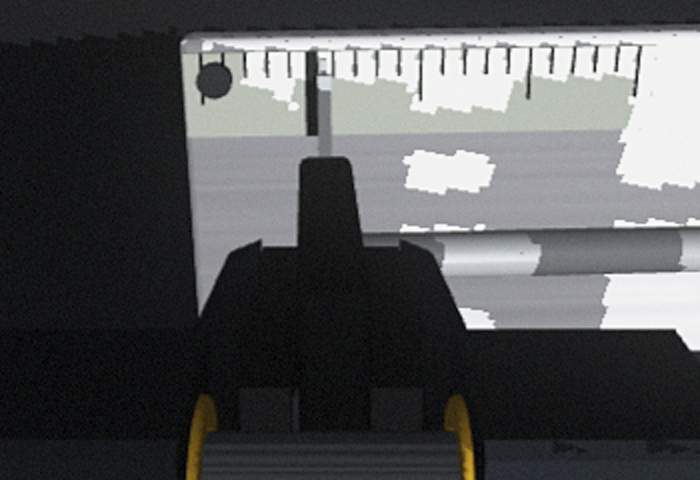

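Request:
{"fn": "carry_out", "kwargs": {"linear": [[-0.004,-0.0007,0],[-0.004,-0.0007,0],[-0.004,-0.0007,0],[-0.004,-0.0007,0],[-0.004,-0.0007,0],[-0.004,-0.0007,0],[-0.004,-0.0007,0],[-0.004,-0.0007,0]], "roll": [0,0,0,0,0,0,0,0]}}

```text
clock: 54.2
tool_pos: [0.4355, -0.3767, 0.0672]
eef_rot: [0.628, 0.778, 0.015, 0.012]
contact_force: [13.7, -1.1, -14.5]
opening: 0.135
```

Run:
```python
from loc import *
st(); w=snapshot("wrist"); save(w,"w23",(150,180,500,420),2)
```

```text
t 54.2 tcp [ 0.4355 -0.3767  0.0672] jawyaw 12.2 F [ 13.7  -1.1 -14.5] open 0.135 q [ 1.06  1.01 -0.74  1.85  1.04  0.69 -0.08]
```

View pics/w23.png

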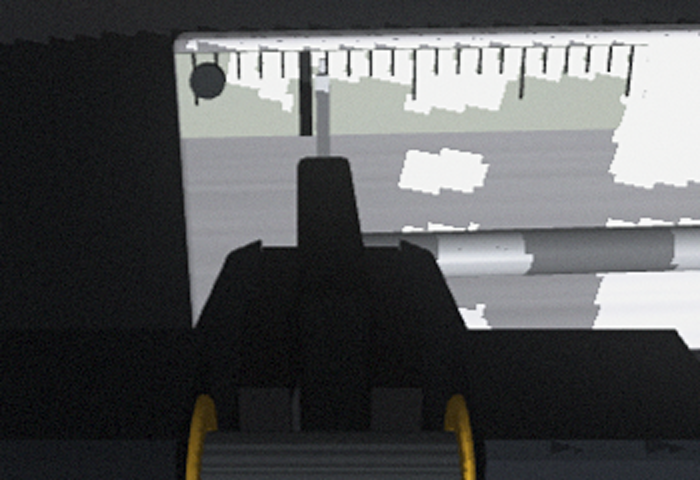

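Request:
{"fn": "carry_out", "kwargs": {"linear": [[-0.004,-0.0008,0],[-0.008,-0.0015,0],[-0.008,-0.0015,0],[-0.008,-0.0015,0],[-0.008,-0.0015,0],[-0.008,-0.0015,0],[-0.008,-0.0015,0],[-0.008,-0.0015,0]], "roll": [0,0,0,0,0,0,0,0]}}

```text
clock: 54.92
tool_pos: [0.4324, -0.3774, 0.0672]
eef_rot: [0.627, 0.779, 0.019, 0.016]
contact_force: [14.7, -1.5, -14.0]
opening: 0.133
```

Run:
```python
from loc import *
st(); w=snapshot("wrist"); save(w,"w24",(150,180,500,420),2)
```

```text
t 54.92 tcp [ 0.4324 -0.3774  0.0672] jawyaw 12.3 F [ 14.7  -1.5 -14. ] open 0.133 q [ 1.07  1.01 -0.74  1.86  1.04  0.67 -0.08]
```

View pics/w24.png

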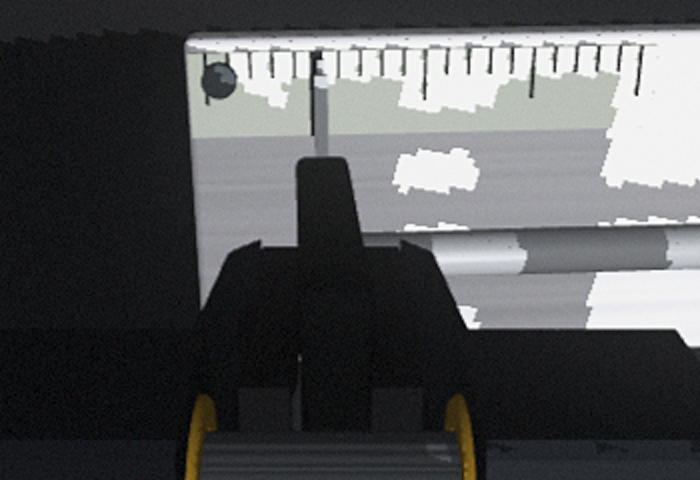

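Request:
{"fn": "carry_out", "kwargs": {"linear": [[-0.006,-0.0012,0],[-0.006,-0.0012,0],[-0.006,-0.0012,0],[-0.006,-0.0012,0],[-0.006,-0.0012,0],[-0.006,-0.0012,0],[-0.006,-0.0012,0],[-0.006,-0.0012,0]], "roll": [0,0,0,0,0,0,0,0]}}

```text
clock: 55.63
tool_pos: [0.4315, -0.3776, 0.0673]
eef_rot: [0.626, 0.779, 0.023, 0.019]
contact_force: [15.1, -0.3, -15.3]
opening: 0.133
```

Request:
{"fn": "carry_out", "kwargs": {"linear": [[-0.006,-0.0012,0],[-0.006,-0.0012,0],[-0.006,-0.0012,0],[-0.006,-0.0012,0],[-0.006,-0.0012,0],[-0.006,-0.0012,0],[-0.006,-0.0012,0],[-0.006,-0.0012,0]], "roll": [0,0,0,0,0,0,0,0]}}

```text
clock: 56.3
tool_pos: [0.4302, -0.3778, 0.0673]
eef_rot: [0.626, 0.779, 0.027, 0.022]
contact_force: [14.2, -0.6, -15.5]
opening: 0.138
```

Run:
```python
from loc import *
st(); w=snapshot("wrist"); save(w,"w25",(150,180,500,420),2)
```

```text
t 56.3 tcp [ 0.4302 -0.3778  0.0673] jawyaw 12.5 F [ 14.2  -0.6 -15.5] open 0.138 q [ 1.08  1.   -0.74  1.87  1.06  0.65 -0.08]
```

View pics/w25.png

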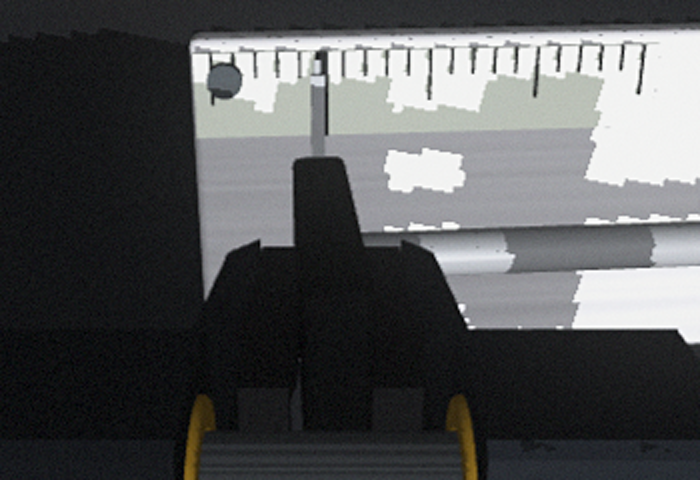

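Request:
{"fn": "carry_out", "kwargs": {"linear": [[0.003,0.0006,0],[0.008,0.0017,0],[0.013,0.0027,0],[0.018,0.0038,0],[0.023,0.0049,0],[0.028,0.0059,0],[0.033,0.007,0],[0.038,0.0081,0]], "roll": [0,0,0,0,0,0,0,0]}}

```text
clock: 57.02
tool_pos: [0.47, -0.3689, 0.0673]
eef_rot: [0.626, 0.779, 0.028, 0.023]
contact_force: [6.9, 0.5, -5.0]
opening: 0.137
```

Run:
```python
from loc import *
st()
```

```text
t 57.02 tcp [ 0.47   -0.3689  0.0673] jawyaw 12.5 F [ 6.9  0.5 -5. ] open 0.137 q [ 1.03  1.03 -0.76  1.8   1.02  0.69 -0.08]
```

Request:
{"fn": "carry_out", "kwargs": {"linear": [[0.005,0.0011,0],[0.01,0.0021,0],[0.015,0.0032,0],[0.02,0.0043,0],[0.025,0.0053,0],[0.029,0.0062,0],[0.032,0.0068,0],[0.032,0.0068,0]], "roll": [0,0,0,0,0,0,0,0]}}

```text
clock: 57.68
tool_pos: [0.5019, -0.3617, 0.0673]
eef_rot: [0.626, 0.779, 0.028, 0.022]
contact_force: [1.4, 1.2, 1.0]
opening: 0.136
```

Run:
```python
from loc import *
st(); w=snapshot("wrist"); save(w,"w26",(150,180,500,420),2)
```

```text
t 57.68 tcp [ 0.5019 -0.3617  0.0673] jawyaw 12.5 F [1.4 1.2 1. ] open 0.136 q [ 0.98  1.04 -0.77  1.74  1.    0.73 -0.07]
```

View pics/w26.png

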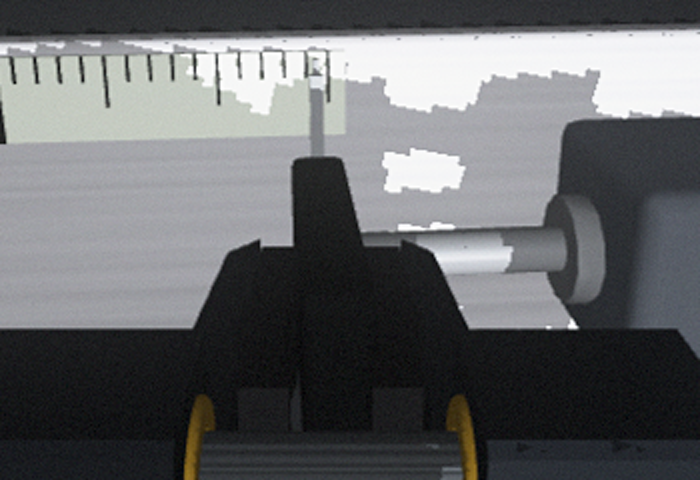

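Request:
{"fn": "carry_out", "kwargs": {"linear": [[0.001,0.0002,0],[0.002,0.0004,0],[0.003,0.0006,0],[0.003,0.0006,0],[0.003,0.0006,0]], "roll": [0,0,0,0,0]}}

```text
clock: 58.15
tool_pos: [0.5045, -0.3611, 0.0673]
eef_rot: [0.626, 0.779, 0.028, 0.022]
contact_force: [0.1, 1.5, 1.5]
opening: 0.135
```

Request:
{"fn": "carry_out", "kwargs": {"linear": [[0,0,0],[0,0,0],[0,0,0],[0,0,0],[0,0,0],[0,0,0]], "roll": [0,0,0,0,0,0], "gripper": 0.45}}

```text
clock: 58.65
tool_pos: [0.5045, -0.3612, 0.0673]
eef_rot: [0.626, 0.779, 0.028, 0.022]
contact_force: [-0.4, -0.1, 0.1]
opening: 0.455
```

Run:
```python
from loc import *
st(); w=snapshot("wrist"); save(w,"w27",(150,180,500,420),2)
```

```text
t 58.65 tcp [ 0.5045 -0.3612  0.0673] jawyaw 12.5 F [-0.4 -0.1  0.1] open 0.455 q [ 0.98  1.05 -0.77  1.73  0.99  0.73 -0.07]
```

View pics/w27.png

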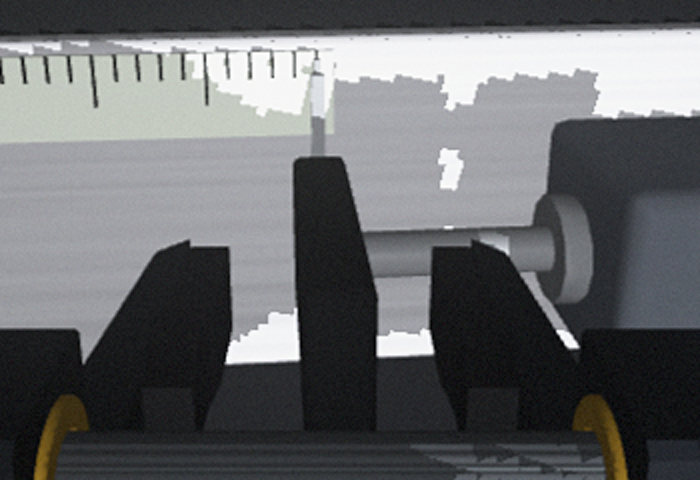

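Free of the tab, pointer at zero. Raise straight up and check everything.

Request:
{"fn": "carry_out", "kwargs": {"linear": [[0,0,0.01],[0,0,0.03],[0,0,0.06],[0,0,0.09],[0,0,0.12],[0,0,0.15],[-0.03,0.03,0.17],[-0.06,0.06,0.17]], "roll": [0,0,0,0,0,0,0,0]}}

```text
clock: 59.37
tool_pos: [0.4518, -0.3055, 0.2414]
eef_rot: [0.627, 0.778, 0.03, 0.027]
contact_force: [1.5, 1.1, 0.1]
opening: 0.447
```

Request:
{"fn": "carry_out", "kwargs": {"linear": [[-0.03,0.03,0],[-0.06,0.06,0],[-0.09,0.09,0],[-0.1,0.1,0],[-0.1,0.1,0],[-0.1,0.1,0],[-0.1,0.1,0]], "roll": [0,0,0,0,0,0,0]}}

```text
clock: 59.95
tool_pos: [0.3532, -0.2063, 0.2419]
eef_rot: [0.627, 0.778, 0.03, 0.028]
contact_force: [0.5, 0.7, 0.9]
opening: 0.45
```

Run:
```python
from loc import *
st(); s=snapshot("scene"); p=snapshot("top"); save(s,"s28",(150,130,520,400),2.1); save(p,"t28",(100,140,560,400),1.7)
for n,c in(("top",p),("sc",s)):
    box(c,.6303,-.1421,.03,.066,.09,n+" mB"); box(c,.6457,-.0393,.03,.066,.09,n+" mA"); box(c,.658,.045,.04,.1,.13,n+" batt"); box(c,.507,-.36,.04,.07,.1,n+" tab")
    box(c,.475,.335,.06,.05,.09,n+" bar")
```

```text
t 59.95 tcp [ 0.3532 -0.2063  0.2419] jawyaw 12.3 F [0.5 0.7 0.9] open 0.45 q [ 1.08  0.57 -0.97  2.23  0.79  0.64 -0.24]
top mB [ 631.5 -142.2] [36.3 32.1] 80.8 z 78.7 257
top mA [647.1 -39.8] [35.9 30.7] 80.4 z 79.0 251
top batt [660.   46.3] [42.3 42.5] 82.4 z 108.9 419
top tab [ 507.  -361.1] [12.1 34.5] 12.7 z 79.8 99
top bar [476.3 334.4] [15.8 45.4] 82.6 z 62.5 182
sc mB [ 630.1 -141.1] [36.4 32.4] 82.4 z 78.2 172
sc mA [645.8 -38. ] [37.2 32.9] 81.9 z 78.4 188
sc batt [659.   46.8] [42.8 43.3] 82.3 z 108.9 284
sc tab [ 504.7 -360. ] [16.1 34.5] 13.2 z 77.5 68
sc bar [475.5 335.5] [14.  48.5] 84.0 z 62.9 96
```

View pics/s28.png

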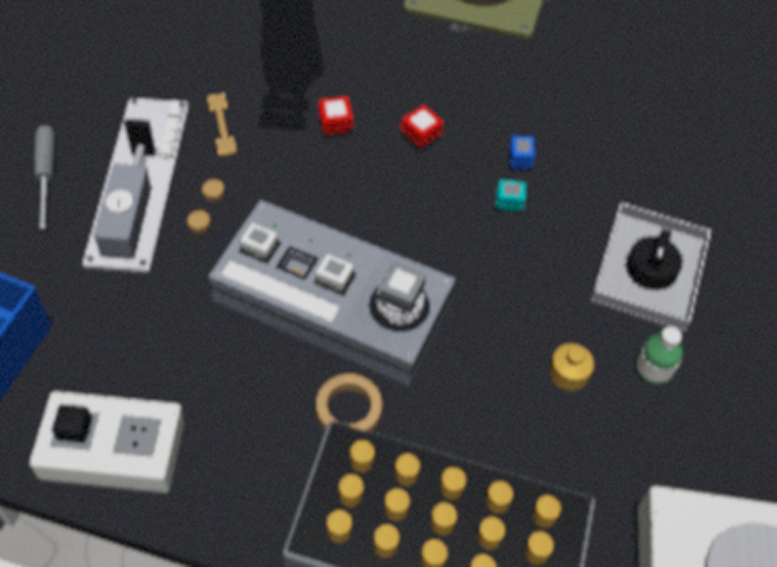

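View pics/t28.png

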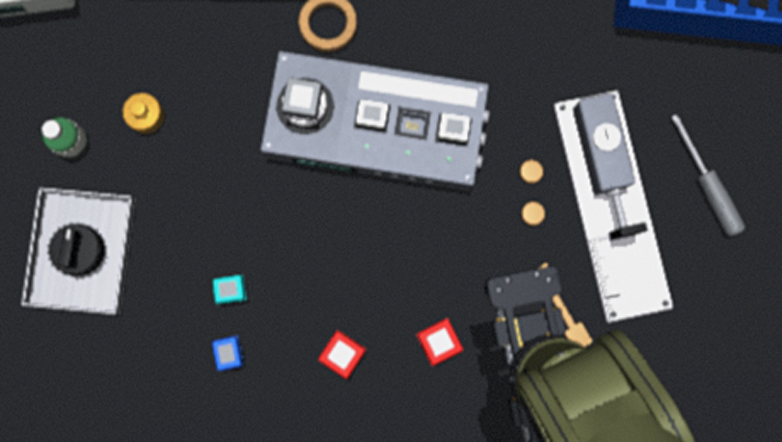

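Everything is in place: cap upright in the tray, three parts home, gauge at rest, bystanders unmoved, robot clear. Handing in.

```bash
python3 -c "
from plant import finish_job; print(finish_job())"
```

```text
the job is handed in; nothing more can be done
None
```

The job is handed in, at about 60 s on the clock; no verdict was reported. Every final check passed.

- **Cap:** I unscrewed it in four strokes, about two turns in all. It stayed in the grip as it came free, and I stood it upright near the middle of the tray. Its bar top reads 62–63 mm, with 63 mm expected.
- **Battery:** The grey block is home in the port. Its top reads 109 mm, as expected.
- **Modules:** Only two white modules were on the bench, so one went into the bay at y +4 mm and the other into the bay at y −100 mm. Their tops read 78–79 mm, with 79 mm expected. The second module had been knocked about 3 cm aside during the run, so I found it again before picking it up.
- **Gauge:** I drew it to the heavy line and held it there, at about 71–77 mm, for over 2 s by tool position and pictures. I then brought it back at about 60 mm/s. The tab is at its starting place to within 1–2 mm.
- **Discrepancies:** Holding against the spring tilted the tool about 4°, with no visible effect. The top and scene cameras disagreed by 1–2 mm on some positions, which is within their calibration.
- **Bystanders and look-alikes:** None shows any visible shift in the last pictures, and the robot touches nothing.

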